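# Load and pump up a flower press

## Task

Load every wooden press board on the bench into the flower press, one flat on top of another between its brass guide pins, and lay the aluminium top plate on the stack last. Then swing the hinged steel bar down over the stack until it rests fully in its forked catch, and pump the red-handled lever at least four full strokes, each one down to its stop and then all the way back up. Leave the amber jar, the white cup and the blue tin standing where they are.

Things in the scene. Friction and masses are not known exactly. Their poses are not given: they have to be found in the camera images.
- press: flower press, fixed on the bench at some yaw. Origin: on the bench under the nest's centre; z up. Grey steel base plate 20 mm thick, x +-100 mm, y -110 to +260 mm. Boards lie along its y. Bar hinge post at y = +76 mm (134 mm high), catch post at y = -76 mm, each 36 mm wide in x. Green pump at the +y end, its lever points to -x
- nest_floor (a point): centre of the nest's floor, 20 mm above the bench; axes as the press. Four brass round-topped guide pins, 10 mm thick, tops 97 mm above the bench, at x = +-39, y = +-45 mm: 6 mm spare beside a board each side; the long sides between the pins are open for fingers. Posts' inner faces at y = +-65 mm: 10 mm spare beyond each board end. Deepest stack: top 96 mm above the bench
- catch (a point): bottom of the brass forked catch, on top of the catch post, 109 mm above the bench at press x = 0, y = -76 mm; prongs reach up to 138 mm. The closed bar lies in it, its underside 109 mm above the bench, clear of the stack
- board1: beech press board, 110 x 56 x 16 mm, 80 g, a paper sheet with purple flowers printed on its top face. Origin: centre of its underside, z up; its long axis is its y, its 56 mm width (the side to grip across) is its x. Either end may go first. May be absent (None)
- board2: beech press board, 110 x 56 x 16 mm, 80 g, a paper sheet with pink flowers printed on its top face. Origin: centre of its underside, z up; its long axis is its y, its 56 mm width (the side to grip across) is its x. Either end may go first. May be absent (None)
- board3: beech press board, 110 x 56 x 16 mm, 80 g, a paper sheet with yellow flowers printed on its top face. Origin: centre of its underside, z up; its long axis is its y, its 56 mm width (the side to grip across) is its x. Either end may go first. May be absent (None)
- board4: beech press board, 110 x 56 x 16 mm, 80 g, a paper sheet with blue flowers printed on its top face. Origin: centre of its underside, z up; its long axis is its y, its 56 mm width (the side to grip across) is its x. Either end may go first. May be absent (None)
- top_plate: bare aluminium top plate, 110 x 56 x 12 mm, 0.2 kg; origin centre of its underside, z up, long axis y, width (grip) x. Goes on top of all boards
- bar (a joint): hinge angle of the steel bar in rad: 0 = closed, level, lying in the catch (its end of travel); it starts open and nearly upright at 1.6 to 1.85, leaning away from the nest; limit 1.9. Stiff hinge (0.3 N m): it stays where it is left, up to about 3 N at the grip moves it
- bar_hinge (a point): the bar's hinge point, at (0, 80, 118) mm in the press's frame; the bar swings about the press's x axis, in the press's y-z plane; closed it points to the press's -y
- bar_grip (a point): centre of the red grip (45 mm long, 18 mm thick across the press's x, 22 mm the other way) at the bar's free end, 205 mm from the hinge; about 0.32 m above the bench when open, 118 mm above it when closed, then about 50 mm outside the catch post
- lever (a joint): pump lever angle in rad: 0 = raised at rest (0.87 rad above level), grows as it is pushed down, 0.75 = its stop (0.12 rad above level). Sprung, returns by itself: about 3 N at the handle when up, about 7 N at the stop
- lever_hinge (a point): the lever's pivot, at (60, 195, 90) mm in the press's frame; the lever swings about the press's y axis, in a plane parallel to its x-z plane, pointing towards the press's -x
- lever_tip (a point): centre of the lever's red cross handle, 180 mm from the pivot: a round bar 20 mm thick and 72 mm long, along the press's y; about 228 mm above the bench when up, 112 mm when at the stop
- petal_jar: amber glass jar with wooden cap, 60 mm across, 95 mm high, bystander; origin centre of its underside
- mixing_cup: white plastic cup, 72 mm across, 90 mm high, bystander; origin centre of its underside
- tea_tin: blue tin, 72 mm across, 60 mm high, bystander; origin centre of its underside
Things that resemble listed ones, but are neither listed nor needed, are in the scene too. Leave any black, green or turquoise look-alike of the board2 alone.

How it is judged:
By the outcome, as a careful person would: the job done as asked, in the order asked, and still so for the second after the job is handed in, with the robot touching nothing.
Of board1, board2, board3, board4 only 2 to 4 are there at a start; the rules pass over those that are not, and their reading is None.
At some moment in a run one of board1, board2, board3, board4, top_plate may be knocked a few centimetres aside while the robot is not near it.
It also fails if it takes over 210 s, if anything falls off the work surface, if the arm or the gripper's body presses on something with over 40 N, if the wrist force passes 120 N, or if a joint passes its speed limit or range.

## Robot

A 6-joint arm with a two-finger parallel gripper is mounted at the origin on the work surface. World frame = base frame: x ahead of the robot, y to its left, z up, the work surface at z = 0. Lengths are in m, angles in rad, forces in N, time in s.
With the tool pointing down it reaches from about 0.3 to 0.85 m from the base axis. Payload 4.2 kg.
Tool frame: the origin (TCP) lies midway between the tips of the shut fingers; the grasp point (between the pads) lies 19 mm behind it; z points along the fingers, x is the direction in which the jaws open and shut, and the axes are right-handed (so a half turn about z gives the same grasp; the last joint's range is limited). The gripper opens to 91 mm and grips with 3 to 60 N. Pads are 32 mm wide; open, the fingers measure 118 mm over their backs; the gripper's body (76 mm by 178 mm) begins 60 mm behind the grasp point.
Start: joints at [-1.304, 0.32, 1.565, -0, 1.257, -0.02], TCP at [0.163, -0.552, 0.214] pointing down, gripper open.
Joint ranges: [-3.11, 3.11], [-0.84, 2.01], [0.21, 2.61], [-1.34, 4.49], [0.05, 2.63], [-2.56, 2.56]. Speed limits (rad/s): [2.57, 2.57, 3.14, 3.14, 3.14, 3.14].

## Interface

Orientations are given as a unit quaternion [x, y, z, w].
In Python, from workcell import * gives the robot as it stands.
- The arm moves only by the tool play_rows, never from a script. Its argument "motion" is one flat list of numbers, 4 for each row, row after row: the shift along the tool's x, y, z in m, then the turn about the tool's z in rad. A call has 1 to 20 rows; each row shifts and turns the commanded pose from where the row before left it, along the tool's axes as they then stand; what a row does not reach is not made up. A row lasts 1/10 s, in which the tool goes at most 50 mm and 8.59 degrees, less where a joint would pass 70% of its speed; a pose out of reach is approached as far as the arm can. A call is refused whole if a number of a shift passes 0.05 or a number of a turn 0.15, either way. A call with a gripper value outside its range is refused whole. "gripper" is the finger opening in m, from 0 to 0.0912, set as the call begins (left out, the last holds). The fingers move at their own pace and stop on an object; "squeeze" is the grip in N (left out, the last holds). Time passes only in rows, so rows that do not move let the fingers close. It gives the time, the measured TCP pose, the force and the opening at its end, in the units of the state.
- state(): the state, without advancing time (a new reading comes with each control period).
- grab_frame(name): name is "side" or "top"; returns the picture (480x640x3 uint8, blue, green, red); there is no depth.
- camera_model(name): a dict with "mtx" (3x3 intrinsics, pixels), "k1" (the pictures are not rectified: a ray, as slopes to the right and down, at radius r is drawn at 1 + k1 r^2 times it, then the intrinsics apply), "eye" and "attitude" of the camera in the world. Camera axes: x right, y down, z forward; pixel columns grow to the right and rows downward; lengths in m; the calibration is good to about 2 mm. A picture is of the moment at which its call begins. camera_model takes no time and is no camera call.
- finish_job(): hands the job in, once; it reports no verdict.
The state is a dict: "clock": time; "q": joint angles; "dq": joint speeds; "joint_efforts": joint torques, N m; "eef_pos": TCP position; "orientation": TCP orientation; "force": force on the tool from outside, world axes, zero at the start; "wrist_torque": the same for the moment, N m; "gripper_width": finger opening in m.
Only numpy, scipy, OpenCV 4.12 (cv2) and the standard library are available. Lean on these libraries where they do the work, as an engineer would, in place of code of your own. Each camera call takes 0.05 s, during which the arm holds its last target.

## Working session

There is one attempt and no reset: what is moved stays moved. The work goes in short steps, Python scripts to look and compute and a tool call to move; the robot and the scene stay as the last step left them, time stands still between calls to the robot, and variables do not carry over. Pictures are saved under pics/ and viewed, and the job is handed in when it is done.

Besides the shell and the picture viewer there is one more tool, called after "Call:" by a JSON object that holds its "fn" and its "kwargs". play_rows: Moves the arm, as the interface text tells. Its arguments: {"type":"object","properties":{"motion":{"type":"array"},"gripper":{"type":"number"},"squeeze":{"type":"number"}},"required":["motion"]}

```bash
ls; mkdir -p pics; python3 - <<'E'
from workcell import *
import cv2
s=state();print(s)
for n in ["side","top"]:
    im=grab_frame(n);cv2.imwrite(f"pics/{n}0.png",im);c=camera_model(n);print(n,c)
E
```

```text
pics
{'clock': 0.0, 'q': array([-1.30398592e+00,  3.20335616e-01,  1.56564249e+00, -8.36826582e-06,
        1.25735354e+00, -2.00324448e-02]), 'dq': array([ 2.00928669e-05, -1.49497676e-03, -5.17478421e-04, -2.57245082e-03,
        8.17045097e-05,  7.21347737e-04]), 'joint_efforts': array([-2.75551924e-03, -4.12466168e+01, -2.31976354e+01,  7.26283388e-02,
        4.57508722e-02, -1.33773838e-04]), 'eef_pos': array([ 0.16253776, -0.55105626,  0.21310933]), 'orientation': array([ 8.00914163e-01, -5.98778546e-01, -6.88269879e-04, -5.31344087e-04]), 'force': array([-0.16535013,  0.03227384, -0.74392456]), 'wrist_torque': array([ 0.00769257, -0.02081694, -0.01883031]), 'gripper_width': 0.09135059838070893}
side {'mtx': array([[486.19751706,   0.        , 323.35668293],
       [  0.        , 486.19751706, 239.76223252],
       [  0.        ,   0.        ,   1.        ]]), 'k1': -0.06221411757221005, 'eye': array([-0.1897136 ,  0.69670311,  0.83489622]), 'attitude': array([-0.33322715,  0.81665687, -0.43190474,  0.18838661])}
top {'mtx': array([[568.7099248 ,   0.        , 332.4303598 ],
       [  0.        , 568.7099248 , 237.86293079],
       [  0.        ,   0.        ,   1.        ]]), 'k1': 0.00982713883710232, 'eye': array([ 0.3031307 , -0.0250483 ,  1.77501147]), 'attitude': array([ 0.71028484, -0.70049925,  0.04466172, -0.05292987])}
```

View pics/top0.png

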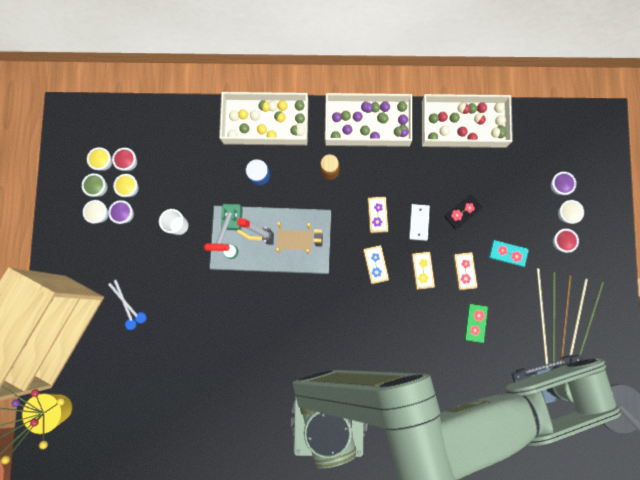

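View pics/side0.png

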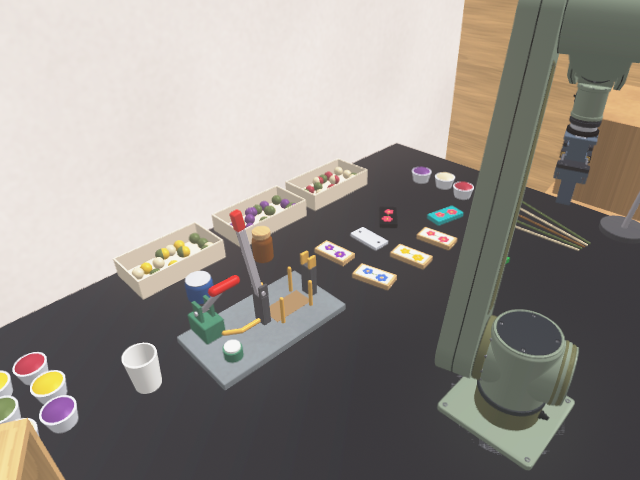

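```bash
cat > h.py <<'E'
from workcell import *
import cv2, numpy as np
from scipy.spatial.transform import Rotation as R
def cam(n):
    c=camera_model(n);return c
def proj(c,P):
    P=np.atleast_2d(P);p=(P-c['eye'])@R.from_quat(c['attitude']).as_matrix()
    s=p[:,:2]/p[:,2:];r2=(s**2).sum(1,keepdims=True);s=s*(1+c['k1']*r2)
    return s@c['mtx'][:2,:2].T+c['mtx'][:2,2]
def unproj(c,uv,z):
    uv=np.atleast_2d(np.float64(uv))
    d=np.array([c['k1'],0,0,0,0.])
    s0=(uv-c['mtx'][:2,2])/c['mtx'][0,0];s=s0.copy()
    for _ in range(30): s=s0/(1+c['k1']*(s**2).sum(1,keepdims=True))
    v=np.c_[s,np.ones(len(s))]@R.from_quat(c['attitude']).as_matrix().T
    t=(z-c['eye'][2])/v[:,2]
    return c['eye']+v*t[:,None]
def crop(im,x0,y0,x1,y1,f,name):
    cv2.imwrite('pics/'+name,cv2.resize(im[y0:y1,x0:x1],None,fx=f,fy=f,interpolation=cv2.INTER_CUBIC))
def pnow():
    s=state();return s
E
python3 - <<'E'
from h import *
t=cv2.imread('pics/top0.png');s=cv2.imread('pics/side0.png')
crop(t,345,180,545,350,4,'c1.png')
crop(t,200,150,345,280,5,'c2.png')
crop(s,160,190,360,390,3,'c3.png')
c=cam('top');print(proj(c,[[0,0,0],[.5,0,0],[.163,-.552,.214]]))
E
```

```text
[[328.96019687 418.4079107 ]
 [331.42446893 253.5436942 ]
 [535.39720073 373.04523103]]
```

View pics/c1.png

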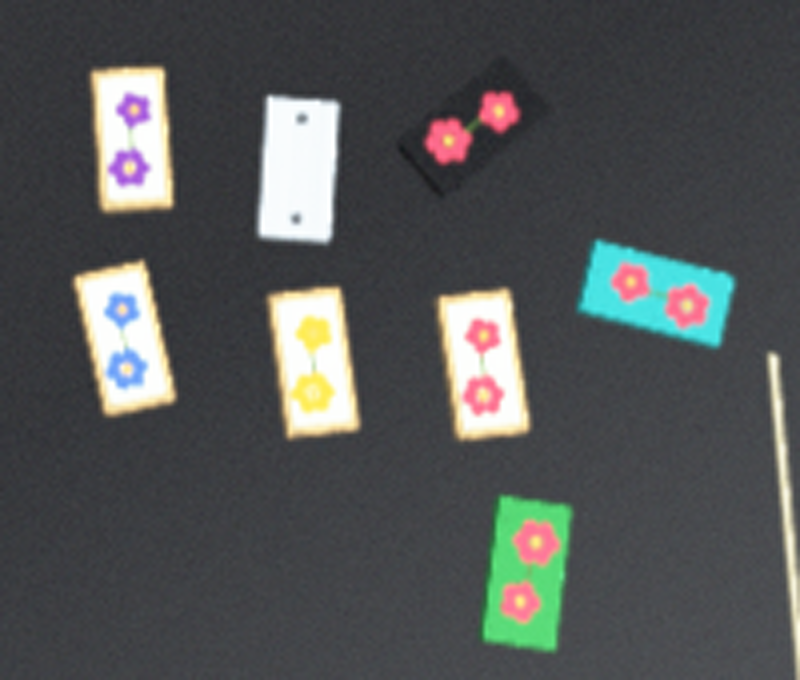

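View pics/c2.png

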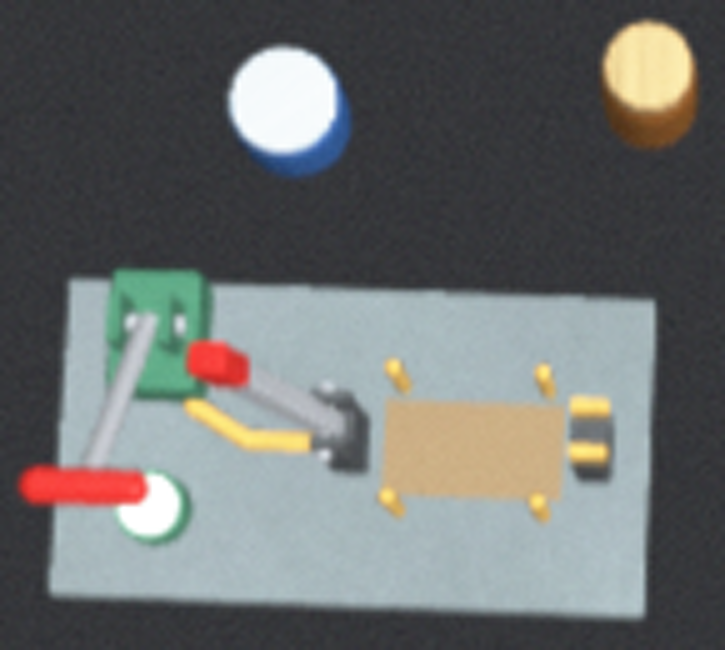

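View pics/c3.png

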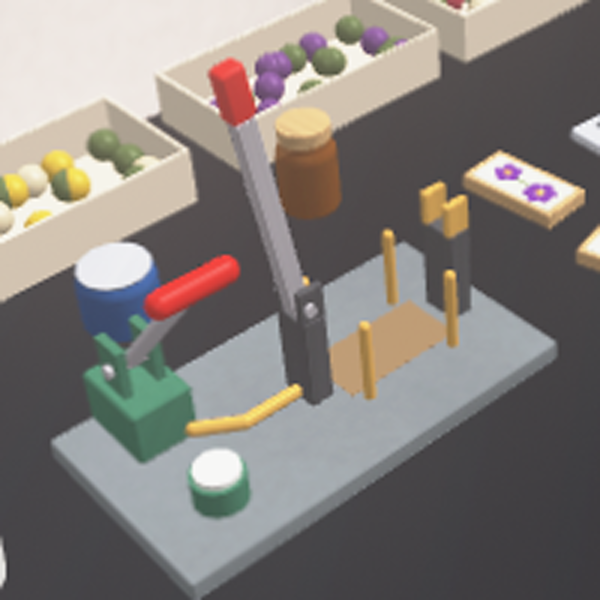

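```bash
cat > det.py <<'E'
from h import *
def rects(im,c,z,roi):
    # boards & plate: bright, not dark bench
    x0,y0,x1,y1=roi
    g=im[y0:y1,x0:x1].max(2); m=(g>120).astype(np.uint8)
    k=cv2.findContours(m,cv2.RETR_EXTERNAL,cv2.CHAIN_APPROX_NONE)[0]
    out=[]
    for q in k:
        a=cv2.contourArea(q)
        if a<250:continue
        q=q[:,0].astype(float)+[x0,y0]
        w=unproj(c,q,z)[:,:2]
        (cx,cy),(a1,b1),an=cv2.minAreaRect((w*1000).astype(np.float32))
        if a1>b1: L,W,yl=a1,b1,np.radians(an)
        else: L,W,yl=b1,a1,np.radians(an+90)
        yaw=(yl-np.pi/2+np.pi/2)%np.pi-np.pi/2  # rotation so local y along long
        u,v=q.mean(0).astype(int)
        out.append((cx,cy,yaw,L,W,(u,v),im[v-6:v+7,u-6:u+7].mean((0,1)).astype(int)))
    return out
E
python3 - <<'E'
from det import *
from scipy.optimize import least_squares
t=cv2.imread('pics/top0.png');c=cam('top')
for r in rects(t,c,.016,(350,185,545,350)): print(np.round(r[:5],3),r[5],r[6])
px=np.array([[70,279],[656,299],[643,618],[50,597],[393,366],[543,371],[387,494],[537,500]])/5+[200,150]
px=px-0.4
L=np.array([[100,260,20],[100,-110,20],[-100,-110,20],[-100,260,20],[39,45,97],[39,-45,97],[-39,45,97],[-39,-45,97]])/1000
def mod(p):
    w=L.copy();w[:,:2]=L[:,:2]@np.array([[np.cos(p[2]),np.sin(p[2])],[-np.sin(p[2]),np.cos(p[2])]])+p[:2];return w
f=lambda p:(proj(c,mod(p))-px).ravel()
r=least_squares(f,[.5,.1,0]);print(r.x);print(f(r.x).reshape(-1,2).round(1))
# side check
cs=cam('side');uv=proj(cs,mod(r.x));print(((uv-[160,190])*3).round(0))
def p2w(v):
    a=r.x[2];return np.r_[np.array([[np.cos(a),-np.sin(a)],[np.sin(a),np.cos(a)]])@np.array(v[:2])/1000+r.x[:2],v[2]/1000]
for n in ([0,80,118],[60,195,90],[0,0,20],[0,-76,109]):
    print(n,p2w(n).round(4), proj(c,p2w(n)).round(1),((proj(cs,p2w(n))-[160,190])*3).round(0))
E
```

```text
[ 291.527 -445.508    1.441  111.876   57.429] (np.int64(476), np.int64(323)) [130 187 156]
[ 450.692 -414.858   -1.445  113.017   59.675] (np.int64(465), np.int64(270)) [221 220 251]
[ 450.685 -283.685   -1.439  112.635   58.791] (np.int64(422), np.int64(270)) [205 248 252]
[ 466.962 -137.869   -1.341  113.386   58.547] (np.int64(375), np.int64(264)) [247 231 217]
[ 5.07494e+02 -5.49550e+02 -2.52000e-01  1.13205e+02  5.89460e+01] (np.int64(508), np.int64(253)) [196 190 147]
[ 601.514 -273.45     1.501  113.193   59.396] (np.int64(419), np.int64(221)) [252 251 247]
[ 623.992 -143.352   -1.515  113.287   59.545] (np.int64(377), np.int64(214)) [240 215 231]
[ 0.53963021  0.11531627 -0.02140458]
[[-0.1 -0. ]
 [ 0.2 -0.1]
 [ 0.4 -0.2]
 [-0.3 -0.2]
 [-0.1  0. ]
 [-0.   0. ]
 [-0.1  0.3]
 [ 0.1  0.1]]
[[ 51. 439.]
 [406. 237.]
 [562. 338.]
 [196. 584.]
 [306. 275.]
 [390. 228.]
 [367. 320.]
 [453. 269.]]
[0, 80, 118] [0.5413 0.1953 0.118 ] [[264.9 234.3]] [[298. 297.]]
[60, 195, 90] [0.6038 0.309  0.09  ] [[229.1 214.6]] [[135. 357.]]
[0, 0, 20] [0.5396 0.1153 0.02  ] [[294.5 239.7]] [[385. 344.]]
[0, -76, 109] [0.538  0.0393 0.109 ] [[317.9 236.5]] [[448. 220.]]
```

```bash
cat > go.py <<'E'
import sys
from h import *
# usage: go.py x y z th : needed turn, then shift in tool axes after the turn
def need(x,y,z,th):
    s=state();Rm=R.from_quat(s['orientation']).as_matrix()
    t0=np.arctan2(Rm[1,0],Rm[0,0]);d=(th-t0+np.pi/2)%np.pi-np.pi/2
    thf=t0+d
    D=np.array([x,y,z])-s['eef_pos']
    X=np.array([np.cos(thf),np.sin(thf),0]);Y=np.array([np.sin(thf),-np.cos(thf),0])
    print('t',round(s['clock'],1),'pos',s['eef_pos'].round(4),'th',round(t0,3),'q6',s['q'][5].round(2),'w',s['gripper_width'].round(4),'F',s['force'].round(1))
    print('turn_tool',round(-d,3),'then shift x,y,z mm',(np.array([D@X,D@Y,-D[2]])*1000).round(1))
if __name__=='__main__': need(*map(float,sys.argv[1:5]))
E
python3 go.py .4505 -.4155 .08 -1.445
```

```text
Traceback (most recent call last):
  File "go.py", line 12, in <module>
    if __name__=='__main__': need(*map(float,sys.argv[1:5]))
                             ~~~~^^^^^^^^^^^^^^^^^^^^^^^^^^^
  File "go.py", line 10, in need
    print('t',round(s['clock'],1),'pos',s['eef_pos'].round(4),'th',round(t0,3),'q6',s['q'][5].round(2),'w',s['gripper_width'].round(4),'F',s['force'].round(1))
                                                                                                           ^^^^^^^^^^^^^^^^^^^^^^^^
AttributeError: 'float' object has no attribute 'round'
```

```bash
sed -i "s/s\['gripper_width'\].round(4)/round(s['gripper_width'],4)/" go.py
python3 go.py .4505 -.4155 .08 -1.445
```

```text
t 0.1 pos [ 0.1625 -0.5511  0.2132] th -1.284 q6 -0.02 w 0.0911 F [ 0.4  0.7 -0.4]
turn_tool 0.161 then shift x,y,z mm [ -98.4 -302.7  133.2]
```

The thing I want is board2, the beech board with pink flowers on a white sheet. Things that could be taken for it: the pink board at (465,270), the black one at (463,211), the turquoise one at (509,253) and the green one at (477,323). I choose (465,270), and the close crop c1 confirms it. The other boards are purple (378,214), blue (376,265) and yellow (423,270), and the plate is at (420,222).

Call:
{"fn": "play_rows", "kwargs": {"motion": [0,0,0,0.08,0,0,0,0.08,-0.01,-0.03,0,0,-0.01,-0.03,0,0,-0.01,-0.03,0,0,-0.01,-0.03,0,0,-0.01,-0.03,0.01,0,-0.01,-0.03,0.02,0,-0.01,-0.03,0.02,0,-0.01,-0.03,0.02,0,-0.01,-0.03,0.02,0,-0.008,-0.03,0.02,0,0,-0.002,0.02,0,0,0,0,0,0,0,0,0], "gripper": 0.09, "squeeze": 20}}

```text
clock: 1.6
eef_pos: [0.4495, -0.416, 0.0837]
orientation: [0.751, -0.661, -0.001, 0.0]
force: [0.2, -0.1, 0.5]
gripper_width: 0.0898
```

```bash
python3 go.py .4505 -.4155 .004 -1.445
```

```text
t 1.6 pos [ 0.4495 -0.416   0.0837] th -1.444 q6 0.68 w 0.0898 F [ 0.2 -0.1  0.5]
turn_tool 0.001 then shift x,y,z mm [-0.4 -1.1 79.7]
```

Call:
{"fn": "play_rows", "kwargs": {"motion": [0,-0.001,0.025,0,0,0,0.025,0,0,0,0.02,0,0,0,0.009,0,0,0,0,0]}}

```text
clock: 2.1
eef_pos: [0.4502, -0.4163, 0.0049]
orientation: [0.75, -0.661, -0.0, 0.0]
force: [-0.1, 0.3, 0.3]
gripper_width: 0.0897
```

Call:
{"fn": "play_rows", "kwargs": {"motion": [0,0,0,0,0,0,0,0,0,0,0,0,0,0,0,0,0,0,0,0,0,0,0,0,0,0,0,0,0,0,0,0], "gripper": 0.04}}

```text
clock: 2.9
eef_pos: [0.4511, -0.4162, 0.0055]
orientation: [0.751, -0.661, 0.0, 0.0]
force: [-0.9, 1.0, 4.8]
gripper_width: 0.0559
```

Call:
{"fn": "play_rows", "kwargs": {"motion": [0,0,-0.02,0,0,0,-0.04,0,0,0,-0.04,0,0,0,-0.04,0,0,0,-0.03,0,0,0,0,-0.142,0,0,0,-0.142,0,0,0,-0.142,0,0,0,-0.142,0,0,0,-0.142,0,0,0,-0.142,0,0,0,-0.142,0,0,0,-0.142,0,0,0,-0.142,0,0,0,-0.142,0,0,0,0,0,0,0,0]}}

```text
clock: 4.6
eef_pos: [0.4507, -0.4158, 0.1744]
orientation: [1.0, -0.013, -0.0, -0.0]
force: [0.0, -1.2, -0.7]
gripper_width: 0.056
```

```bash
python3 go.py .5396 .1153 .17 -.0214
```

```text
t 4.6 pos [ 0.4507 -0.4158  0.1744] th -0.027 q6 -0.74 w 0.056 F [ 0.  -1.2 -0.7]
turn_tool -0.006 then shift x,y,z mm [  77.5 -532.9    4.4]
```

Call:
{"fn": "play_rows", "kwargs": {"motion": [0.005,-0.02,0,-0.006,0.005,-0.03,0,0,0.005,-0.03,0,0,0.005,-0.03,0,0,0.005,-0.03,0,0,0.005,-0.03,0,0,0.005,-0.03,0,0,0.005,-0.03,0,0,0.005,-0.03,0,0,0.005,-0.03,0,0,0.005,-0.03,0,0,0.005,-0.03,0,0,0.005,-0.03,0,0,0.005,-0.03,0,0,0.005,-0.03,0,0,0.0025,-0.03,0,0,0,-0.03,0,0,0,-0.033,0.004,0,0,0,0,0,0,0,0,0]}}

```text
clock: 6.6
eef_pos: [0.5378, 0.1158, 0.1706]
orientation: [1.0, -0.009, -0.0, 0.0]
force: [0.0, 0.1, -0.3]
gripper_width: 0.0559
```

```bash
python3 - <<'E'
from go import *
need(.5396,.1153,.0255,-.0214)
im=grab_frame('side');cv2.imwrite('pics/s1.png',im);crop(im,160,120,360,300,4,'s1c.png')
im=grab_frame('top');cv2.imwrite('pics/t1.png',im)
E
```

```text
t 6.6 pos [0.5378 0.1158 0.1706] th -0.018 q6 0.21 w 0.0559 F [ 0.   0.1 -0.3]
turn_tool 0.004 then shift x,y,z mm [  1.8   0.5 145.1]
```

View pics/s1c.png

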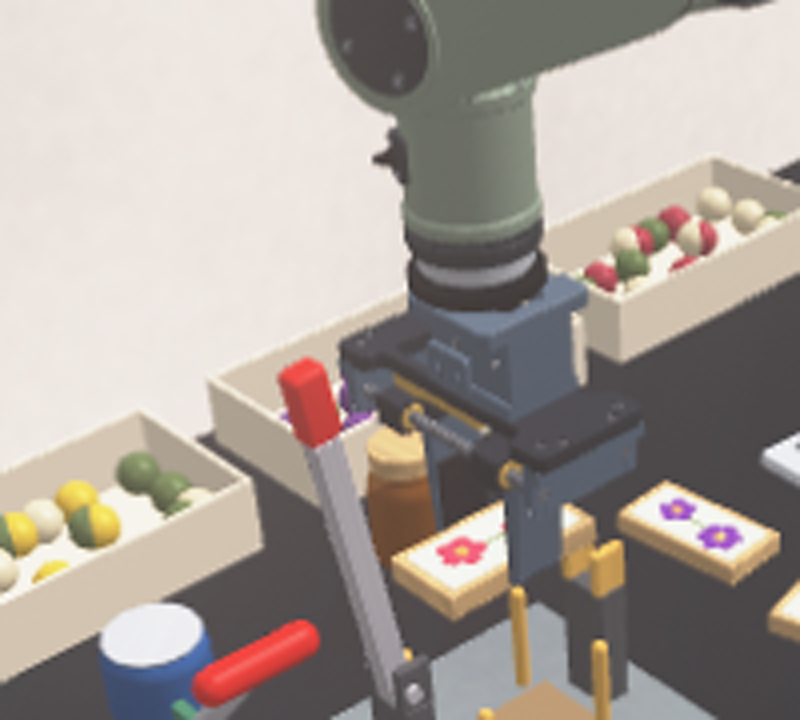

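View pics/t1.png

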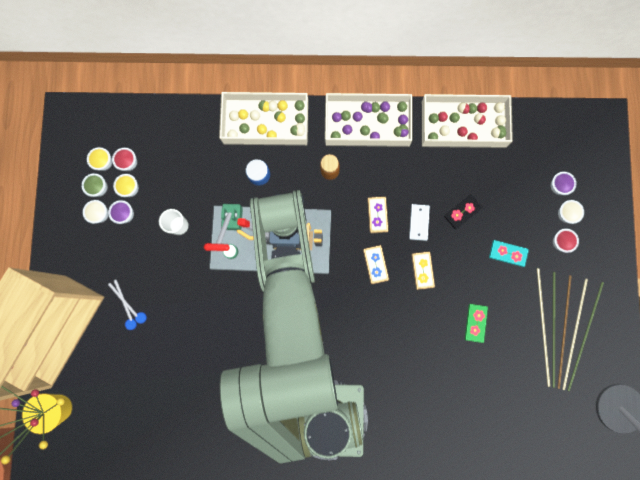

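The pink board hangs level over the nest, with its flower at (460,550) in the side crop. In the top view the other boards and the plate haven't moved.

Call:
{"fn": "play_rows", "kwargs": {"motion": [0.002,0,0.02,0.003,0,0,0.025,0,0,0,0.025,0,0,0,0.025,0,0,0,0.02,0,0,0,0.015,0,0,0,0.01,0,0,0,0,0]}}

```text
clock: 7.5
eef_pos: [0.5393, 0.1144, 0.0299]
orientation: [1.0, -0.011, -0.001, 0.0]
force: [-1.0, -0.6, -0.4]
gripper_width: 0.0559
```

```bash
python3 go.py .5396 .1153 .0255 -.0214
```

```text
t 7.5 pos [0.5393 0.1144 0.0299] th -0.023 q6 0.21 w 0.0559 F [-1.  -0.6 -0.4]
turn_tool -0.001 then shift x,y,z mm [ 0.3 -0.9  4.4]
```

Call:
{"fn": "play_rows", "kwargs": {"motion": [0,-0.001,0.002,0,0,0,0.002,0,0,0,0,0]}}

```text
clock: 7.8
eef_pos: [0.5404, 0.1165, 0.0274]
orientation: [1.0, -0.011, 0.0, -0.0]
force: [0.2, -0.6, -0.1]
gripper_width: 0.0558
```

Call:
{"fn": "play_rows", "kwargs": {"motion": [0,0,0,0,0,0,0,0,0,0,0,0,0,0,0,0,0,0,0,0], "gripper": 0.08}}

```text
clock: 8.3
eef_pos: [0.5401, 0.1165, 0.027]
orientation: [1.0, -0.01, 0.0, 0.0]
force: [0.5, -0.2, 0.2]
gripper_width: 0.0798
```

Call:
{"fn": "play_rows", "kwargs": {"motion": [0,0,-0.02,0,0,0,-0.04,0,0,0,-0.04,0,0,0,-0.03,0,0,0,-0.02,0,0,0,0,0,0,0,0,0]}}

```text
clock: 9.0
eef_pos: [0.5397, 0.1164, 0.1765]
orientation: [1.0, -0.011, -0.0, 0.0]
force: [0.0, 1.1, 0.0]
gripper_width: 0.0801
```

```bash
cat > look.py <<'E'
import sys
from det import *
from go import need
n=sys.argv[1]
im=grab_frame('top');cv2.imwrite(f'pics/t{n}.png',im);c=cam('top')
for r in rects(im,c,.016,(335,175,560,350)): print(np.round(r[:5],3),tuple(map(int,r[5])),r[6])
im=grab_frame('side');cv2.imwrite(f'pics/s{n}.png',im);crop(im,200,200,360,340,5,f's{n}c.png')
E
python3 look.py 2; python3 go.py .4505 -.2840 .17 -1.439
```

```text
[ 291.539 -445.438    1.433  112.005   57.501] (476, 323) [130 187 156]
[ 450.886 -283.869   -1.434  113.028   58.919] (422, 270) [205 248 252]
[ 466.827 -137.9     -1.341  113.109   58.547] (375, 264) [248 231 217]
[ 5.07514e+02 -5.49544e+02 -2.48000e-01  1.13352e+02  5.87360e+01] (508, 253) [196 190 147]
[ 601.643 -273.459    1.501  113.451   59.396] (419, 221) [252 251 247]
[ 623.991 -143.352   -1.515  113.014   59.545] (377, 214) [240 215 231]
t 9.1 pos [0.5391 0.1163 0.1753] th -0.021 q6 0.21 w 0.0801 F [-0.1  0.4 -0.5]
turn_tool 1.418 then shift x,y,z mm [385.1 140.4   5.3]
```

View pics/s2c.png

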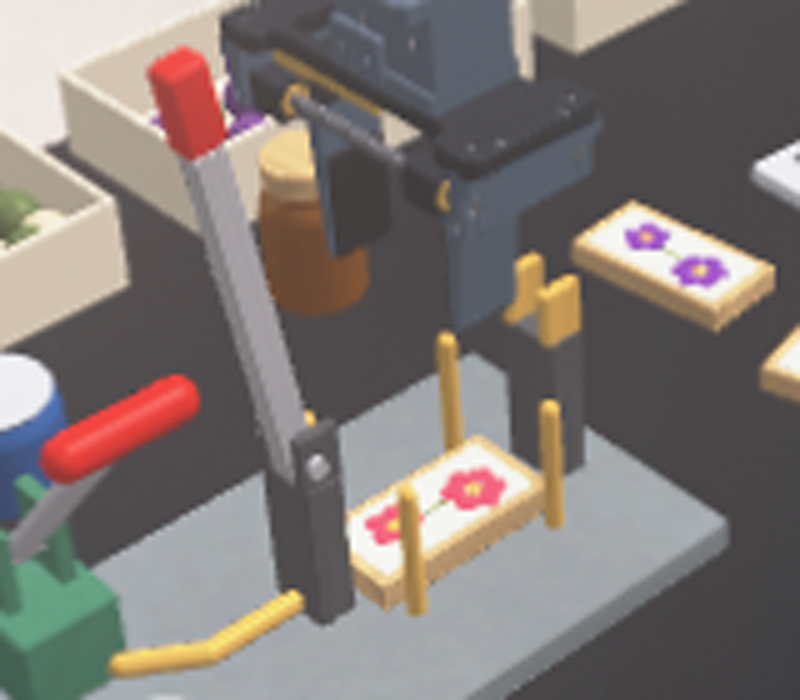

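The pink board lies flat between the pins at about (445,510) in the crop. Yellow is next.

Call:
{"fn": "play_rows", "kwargs": {"motion": [-0.006,0.02,0,0,-0.006,0.03,0,0,-0.006,0.03,0,0,-0.006,0.03,0,0,-0.006,0.03,0,0,-0.006,0.03,0,0,-0.006,0.03,0,0,-0.006,0.03,0,0,-0.006,0.03,0,0,-0.006,0.03,0,0,-0.006,0.03,0,0,-0.006,0.03,0,0,-0.006,0.03,0,0,-0.002,0.022,0,0,0,0,0,0], "gripper": 0.09}}

```text
clock: 10.6
eef_pos: [0.4507, -0.2857, 0.1753]
orientation: [1.0, -0.012, -0.001, -0.0]
force: [-0.4, -0.8, -0.1]
gripper_width: 0.0898
```

Call:
{"fn": "play_rows", "kwargs": {"motion": [0,0,0.01,0.141,0,0,0.01,0.141,0,0,0.01,0.141,0,0,0.01,0.141,0,0,0.01,0.141,0,0,0.01,0.141,0,0,0.01,0.141,0,0,0.01,0.141,0,0,0.01,0.141,0,0,0.01,0.141,0,0,0,0,0,0,0,0]}}

```text
clock: 11.8
eef_pos: [0.4514, -0.2828, 0.0764]
orientation: [0.756, -0.655, -0.001, 0.0]
force: [0.1, 0.2, 0.3]
gripper_width: 0.0899
```

```bash
python3 go.py .4507 -.2843 .005 -1.436
```

```text
t 11.8 pos [ 0.4514 -0.2828  0.0764] th -1.428 q6 0.85 w 0.0899 F [0.1 0.2 0.3]
turn_tool 0.008 then shift x,y,z mm [ 1.4  0.9 71.4]
```

Call:
{"fn": "play_rows", "kwargs": {"motion": [0.001,0.001,0.025,0.008,0,0,0.025,0,0,0,0.015,0,0,0,0.006,0,0,0,0,0]}}

```text
clock: 12.3
eef_pos: [0.4507, -0.2846, 0.0057]
orientation: [0.753, -0.659, -0.0, 0.0]
force: [0.1, -0.5, 0.4]
gripper_width: 0.0901
```

Call:
{"fn": "play_rows", "kwargs": {"motion": [0,0,0,0,0,0,0,0,0,0,0,0,0,0,0,0,0,0,0,0,0,0,0,0,0,0,0,0,0,0,0,0], "gripper": 0.04}}

```text
clock: 13.1
eef_pos: [0.4509, -0.2851, 0.0064]
orientation: [0.752, -0.659, 0.0, -0.0]
force: [-0.9, 1.6, 5.5]
gripper_width: 0.0556
```

Call:
{"fn": "play_rows", "kwargs": {"motion": [0,0,-0.02,0,0,0,-0.04,0,0,0,-0.04,0,0,0,-0.04,0,0,0,-0.03,0,0,0,0,-0.142,0,0,0,-0.142,0,0,0,-0.142,0,0,0,-0.142,0,0,0,-0.142,0,0,0,-0.142,0,0,0,-0.142,0,0,0,-0.142,0,0,0,-0.142,0,0,0,-0.137,0,0,0,0,0,0,0,0]}}

```text
clock: 14.8
eef_pos: [0.4506, -0.2848, 0.1755]
orientation: [1.0, -0.013, -0.0, -0.0]
force: [-0.4, 0.5, 0.6]
gripper_width: 0.0556
```

```bash
python3 go.py .5396 .1153 .175 -.0214
```

```text
t 14.8 pos [ 0.4506 -0.2848  0.1755] th -0.027 q6 -0.56 w 0.0556 F [-0.4  0.5  0.6]
turn_tool -0.005 then shift x,y,z mm [  80.4 -401.9    0.5]
```

Call:
{"fn": "play_rows", "kwargs": {"motion": [0.006,-0.02,0,-0.004,0.006,-0.03,0,0,0.006,-0.03,0,0,0.006,-0.03,0,0,0.006,-0.03,0,0,0.006,-0.03,0,0,0.006,-0.03,0,0,0.006,-0.03,0,0,0.006,-0.03,0,0,0.006,-0.03,0,0,0.006,-0.03,0,0,0.006,-0.03,0,0,0.006,-0.03,0,0,0.002,-0.022,0,0,0,0,0,0,0,0,0,0]}}

```text
clock: 16.4
eef_pos: [0.5386, 0.1153, 0.1756]
orientation: [1.0, -0.01, -0.0, 0.0]
force: [-0.1, -0.3, -1.2]
gripper_width: 0.0558
```

```bash
python3 go.py .5396 .1153 .0425 -.0214
```

```text
t 16.4 pos [0.5386 0.1153 0.1756] th -0.02 q6 0.21 w 0.0558 F [-0.1 -0.3 -1.2]
turn_tool 0.001 then shift x,y,z mm [  1.   -0.  133.1]
```

Call:
{"fn": "play_rows", "kwargs": {"motion": [0.001,0,0.02,0,0,0,0.025,0,0,0,0.025,0,0,0,0.025,0,0,0,0.02,0,0,0,0.01,0,0,0,0.004,0,0,0,0.002,0,0,0,0.001,0,0,0,0,0]}}

```text
clock: 17.4
eef_pos: [0.5404, 0.1154, 0.0447]
orientation: [1.0, -0.01, 0.001, -0.0]
force: [-0.1, 0.5, -1.7]
gripper_width: 0.0558
```

```bash
python3 go.py .5396 .1153 .0425 -.0214
```

```text
t 17.4 pos [0.5404 0.1154 0.0447] th -0.02 q6 0.21 w 0.0558 F [-0.1  0.5 -1.7]
turn_tool 0.001 then shift x,y,z mm [-0.8  0.1  2.2]
```

Call:
{"fn": "play_rows", "kwargs": {"motion": [0,0,0.002,0,0,0,0,0]}}

```text
clock: 17.6
eef_pos: [0.5404, 0.1155, 0.0424]
orientation: [1.0, -0.01, 0.001, -0.0]
force: [0.5, -0.8, 0.7]
gripper_width: 0.0557
```

Call:
{"fn": "play_rows", "kwargs": {"motion": [0,0,0,0,0,0,0,0,0,0,0,0,0,0,0,0,0,0,0,0], "gripper": 0.08}}

```text
clock: 18.1
eef_pos: [0.5399, 0.1153, 0.0419]
orientation: [1.0, -0.01, 0.0, 0.0]
force: [-0.1, 0.0, -0.5]
gripper_width: 0.0801
```

Call:
{"fn": "play_rows", "kwargs": {"motion": [0,0,-0.02,0,0,0,-0.04,0,0,0,-0.04,0,0,0,-0.03,0,0,0,0,0,0,0,0,0]}}

```text
clock: 18.7
eef_pos: [0.5398, 0.1153, 0.1721]
orientation: [1.0, -0.01, 0.0, -0.0]
force: [-0.4, -0.6, -0.3]
gripper_width: 0.0801
```

```bash
python3 look.py 3
```

```text
[ 291.527 -445.508    1.441  111.876   57.429] (476, 323) [131 188 156]
[ 466.962 -137.869   -1.341  113.386   58.547] (375, 264) [248 231 217]
[ 5.07581e+02 -5.49561e+02 -2.48000e-01  1.13352e+02  5.88740e+01] (508, 253) [196 190 147]
[ 601.643 -273.459    1.501  113.451   59.396] (419, 221) [252 251 248]
[ 623.61  -143.034   -1.559  111.538   59.602] (377, 214) [240 215 231]
```

View pics/s3c.png

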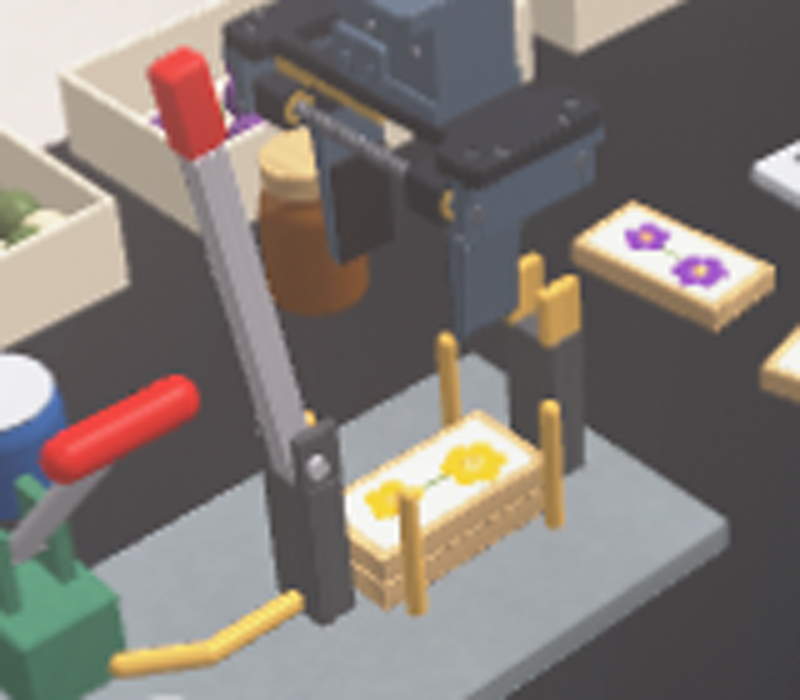

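Yellow lies squarely on pink at about (440,480). Blue is next.

Call:
{"fn": "play_rows", "kwargs": {"motion": [-0.007,0.02,0,0,-0.007,0.03,0,0,-0.007,0.03,0,0,-0.007,0.03,0,0,-0.007,0.03,0,0,-0.007,0.03,0,0,-0.007,0.03,0,0,-0.007,0.03,0,0,-0.007,0.02,0,0,-0.004,0.005,0,0,0,0,0,0], "gripper": 0.09}}

```text
clock: 19.9
eef_pos: [0.4668, -0.1383, 0.1708]
orientation: [1.0, -0.011, -0.001, -0.001]
force: [-0.2, 0.4, 0.1]
gripper_width: 0.0899
```

Call:
{"fn": "play_rows", "kwargs": {"motion": [0,0,0.01,0.132,0,0,0.01,0.132,0,0,0.01,0.132,0,0,0.01,0.132,0,0,0.01,0.132,0,0,0.01,0.132,0,0,0.01,0.132,0,0,0.01,0.132,0,0,0.01,0.132,0,0,0.01,0.132,0,0,0,0,0,0,0,0]}}

```text
clock: 21.1
eef_pos: [0.4679, -0.1374, 0.0717]
orientation: [0.785, -0.619, -0.0, 0.0]
force: [0.2, 0.2, -0.2]
gripper_width: 0.09
```

```bash
python3 go.py .4668 -.1382 .005 -1.341
```

```text
t 21.1 pos [ 0.4679 -0.1374  0.0717] th -1.336 q6 1.03 w 0.09 F [ 0.2  0.2 -0.2]
turn_tool 0.005 then shift x,y,z mm [ 0.6  1.3 66.7]
```

Call:
{"fn": "play_rows", "kwargs": {"motion": [0.001,0.001,0.025,0.005,0,0,0.025,0,0,0,0.012,0,0,0,0.004,0,0,0,0,0]}}

```text
clock: 21.6
eef_pos: [0.4673, -0.1393, 0.006]
orientation: [0.783, -0.622, 0.0, 0.0]
force: [0.2, -0.1, 0.6]
gripper_width: 0.0898
```

Call:
{"fn": "play_rows", "kwargs": {"motion": [0,0,0,0,0,0,0,0,0,0,0,0,0,0,0,0,0,0,0,0,0,0,0,0,0,0,0,0,0,0,0,0], "gripper": 0.04}}

```text
clock: 22.4
eef_pos: [0.4672, -0.1395, 0.0063]
orientation: [0.782, -0.623, 0.0, -0.0]
force: [-0.3, -0.1, 4.9]
gripper_width: 0.0562
```

Call:
{"fn": "play_rows", "kwargs": {"motion": [0,0,-0.02,0,0,0,-0.04,0,0,0,-0.04,0,0,0,-0.04,0,0,0,-0.03,0,0,0,0,-0.132,0,0,0,-0.132,0,0,0,-0.132,0,0,0,-0.132,0,0,0,-0.132,0,0,0,-0.132,0,0,0,-0.132,0,0,0,-0.132,0,0,0,-0.132,0,0,0,-0.132,0,0,0,0,0,0,0,0]}}

```text
clock: 24.1
eef_pos: [0.4669, -0.1394, 0.1755]
orientation: [1.0, -0.014, -0.0, -0.0]
force: [0.7, 0.4, -1.5]
gripper_width: 0.0559
```

```bash
python3 go.py .5396 .1153 .175 -.0214
```

```text
t 24.1 pos [ 0.4669 -0.1394  0.1755] th -0.028 q6 -0.29 w 0.0559 F [ 0.7  0.4 -1.5]
turn_tool -0.006 then shift x,y,z mm [  67.3 -256.2    0.5]
```

Call:
{"fn": "play_rows", "kwargs": {"motion": [0.007,-0.02,0,-0.006,0.007,-0.03,0,0,0.007,-0.03,0,0,0.007,-0.03,0,0,0.007,-0.03,0,0,0.007,-0.03,0,0,0.007,-0.03,0,0,0.007,-0.03,0,0,0.007,-0.02,0,0,0.004,-0.006,0,0,0,0,0,0,0,0,0,0]}}

```text
clock: 25.3
eef_pos: [0.5387, 0.1143, 0.1757]
orientation: [1.0, -0.01, -0.0, 0.0]
force: [-0.6, 0.9, -0.9]
gripper_width: 0.0561
```

```bash
python3 go.py .5396 .1153 .0585 -.0214
```

```text
t 25.3 pos [0.5387 0.1143 0.1757] th -0.02 q6 0.21 w 0.0561 F [-0.6  0.9 -0.9]
turn_tool 0.001 then shift x,y,z mm [  0.9  -1.  117.2]
```

Call:
{"fn": "play_rows", "kwargs": {"motion": [0.001,-0.001,0.02,0,0,0,0.025,0,0,0,0.025,0,0,0,0.02,0,0,0,0.015,0,0,0,0.006,0,0,0,0.002,0,0,0,0.002,0,0,0,0.001,0,0,0,0,0]}}

```text
clock: 26.3
eef_pos: [0.5404, 0.1161, 0.0605]
orientation: [1.0, -0.01, 0.001, -0.0]
force: [-0.4, -0.2, -0.8]
gripper_width: 0.0558
```

```bash
python3 go.py .5396 .1153 .0585 -.0214
```

```text
t 26.3 pos [0.5404 0.1161 0.0605] th -0.019 q6 0.21 w 0.0558 F [-0.4 -0.2 -0.8]
turn_tool 0.002 then shift x,y,z mm [-0.8  0.9  2. ]
```

Call:
{"fn": "play_rows", "kwargs": {"motion": [0,0,0.002,0,0,0,0,0]}}

```text
clock: 26.5
eef_pos: [0.5405, 0.1163, 0.0583]
orientation: [1.0, -0.009, 0.001, -0.0]
force: [-0.5, 0.5, 0.9]
gripper_width: 0.0561
```

Call:
{"fn": "play_rows", "kwargs": {"motion": [0,0,0,0,0,0,0,0,0,0,0,0,0,0,0,0,0,0,0,0], "gripper": 0.08}}

```text
clock: 27.0
eef_pos: [0.54, 0.1162, 0.0579]
orientation: [1.0, -0.009, -0.0, 0.0]
force: [0.2, -0.4, 0.2]
gripper_width: 0.08
```

Call:
{"fn": "play_rows", "kwargs": {"motion": [0,0,-0.02,0,0,0,-0.04,0,0,0,-0.04,0,0,0,-0.015,0,0,0,0,0,0,0,0,0]}}

```text
clock: 27.6
eef_pos: [0.5395, 0.116, 0.1723]
orientation: [1.0, -0.009, -0.0, 0.0]
force: [-0.3, 0.8, -0.2]
gripper_width: 0.0797
```

```bash
python3 look.py 4; python3 go.py .5396 .1153 .0585 -.0214
```

```text
[ 291.513 -445.3      1.428  112.166   57.725] (476, 323) [131 188 157]
[ 5.07514e+02 -5.49498e+02 -2.48000e-01  1.13458e+02  5.87340e+01] (508, 253) [196 190 147]
[ 601.643 -273.459    1.501  113.451   59.396] (419, 221) [252 251 248]
[ 623.941 -143.286   -1.512  113.261   59.353] (377, 214) [241 215 232]
t 27.7 pos [0.5389 0.1159 0.1712] th -0.019 q6 0.21 w 0.0806 F [-0.3  0.1 -1.1]
turn_tool 0.002 then shift x,y,z mm [  0.7   0.6 112.7]
```

View pics/s4c.png

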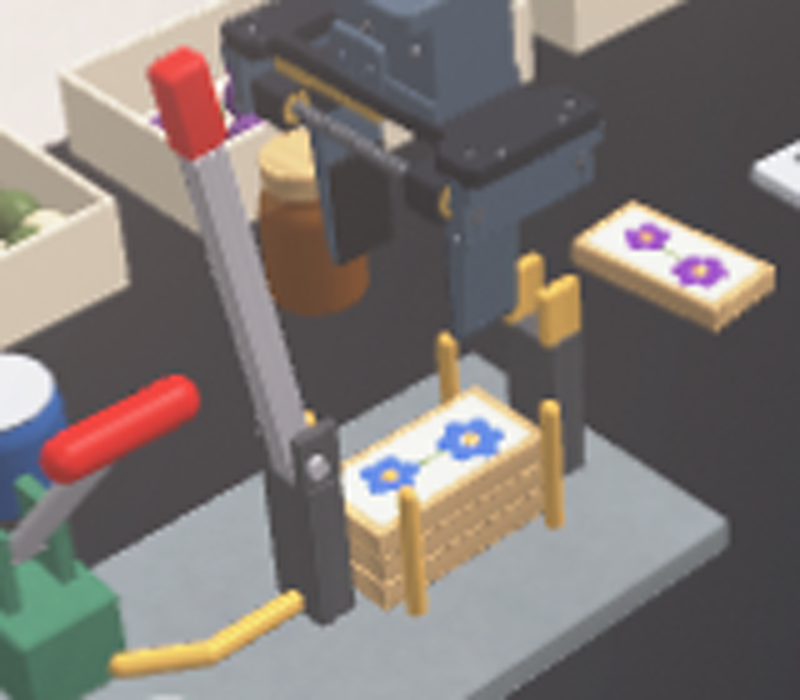

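Blue is seated as the third layer. Purple is next.

Call:
{"fn": "play_rows", "kwargs": {"motion": [0.008,0.02,0,0,0.01,0.03,0,0,0.01,0.03,0,0,0.01,0.03,0,0,0.01,0.03,0,0,0.01,0.03,0,0,0.01,0.03,0,0,0.01,0.03,0,0,0.01,0.02,0,0,0.002,0.008,0,0,0,0,0,0], "gripper": 0.09}}

```text
clock: 28.8
eef_pos: [0.6245, -0.144, 0.1713]
orientation: [1.0, -0.01, -0.001, -0.0]
force: [-0.3, 0.1, 0.0]
gripper_width: 0.0899
```

Call:
{"fn": "play_rows", "kwargs": {"motion": [0,0,0.01,0.149,0,0,0.01,0.149,0,0,0.01,0.149,0,0,0.01,0.149,0,0,0.01,0.149,0,0,0.01,0.149,0,0,0.01,0.149,0,0,0.01,0.149,0,0,0.01,0.149,0,0,0.01,0.149,0,0,0,0,0,0,0,0]}}

```text
clock: 30.0
eef_pos: [0.6247, -0.1424, 0.0729]
orientation: [0.73, -0.683, -0.0, 0.0]
force: [0.2, -0.2, -0.2]
gripper_width: 0.09
```

```bash
python3 go.py .6238 -.1437 .005 -1.513
```

```text
t 30.0 pos [ 0.6247 -0.1424  0.0729] th -1.505 q6 1.26 w 0.09 F [ 0.2 -0.2 -0.2]
turn_tool 0.008 then shift x,y,z mm [ 1.2  1.  67.9]
```

Call:
{"fn": "play_rows", "kwargs": {"motion": [0.001,0.001,0.025,0.008,0,0,0.025,0,0,0,0.013,0,0,0,0.004,0,0,0,0,0]}}

```text
clock: 30.5
eef_pos: [0.6244, -0.1444, 0.0061]
orientation: [0.726, -0.687, 0.0, -0.0]
force: [0.5, -0.4, 1.1]
gripper_width: 0.0902
```

Call:
{"fn": "play_rows", "kwargs": {"motion": [0,0,0,0,0,0,0,0,0,0,0,0,0,0,0,0,0,0,0,0,0,0,0,0,0,0,0,0,0,0,0,0], "gripper": 0.04}}

```text
clock: 31.3
eef_pos: [0.6244, -0.1446, 0.0064]
orientation: [0.726, -0.688, 0.0, -0.0]
force: [-0.1, 1.0, 4.6]
gripper_width: 0.056
```

Call:
{"fn": "play_rows", "kwargs": {"motion": [0,0,-0.02,0,0,0,-0.04,0,0,0,-0.04,0,0,0,-0.04,0,0,0,-0.03,0,0,0,0,-0.149,0,0,0,-0.149,0,0,0,-0.149,0,0,0,-0.149,0,0,0,-0.149,0,0,0,-0.149,0,0,0,-0.149,0,0,0,-0.149,0,0,0,-0.149,0,0,0,-0.149,0,0,0,0,0,0,0,0]}}

```text
clock: 33.0
eef_pos: [0.624, -0.1445, 0.1754]
orientation: [1.0, -0.015, -0.0, -0.0]
force: [-0.1, 1.4, -0.8]
gripper_width: 0.0559
```

```bash
python3 go.py .5396 .1153 .175 -.0214
```

```text
t 33.0 pos [ 0.624  -0.1445  0.1754] th -0.03 q6 -0.22 w 0.0559 F [-0.1  1.4 -0.8]
turn_tool -0.009 then shift x,y,z mm [ -89.9 -258.     0.4]
```

Call:
{"fn": "play_rows", "kwargs": {"motion": [-0.008,-0.02,0,-0.009,-0.01,-0.03,0,0,-0.01,-0.03,0,0,-0.01,-0.03,0,0,-0.01,-0.03,0,0,-0.01,-0.03,0,0,-0.01,-0.03,0,0,-0.01,-0.03,0,0,-0.01,-0.02,0,0,-0.002,-0.008,0,0,0,0,0,0,0,0,0,0]}}

```text
clock: 34.2
eef_pos: [0.5392, 0.1147, 0.176]
orientation: [1.0, -0.009, 0.0, 0.0]
force: [-0.7, -0.3, -0.5]
gripper_width: 0.0562
```

```bash
python3 go.py .5396 .1153 .0745 -.0214
```

```text
t 34.2 pos [0.5392 0.1147 0.176 ] th -0.018 q6 0.21 w 0.0562 F [-0.7 -0.3 -0.5]
turn_tool 0.003 then shift x,y,z mm [  0.4  -0.6 101.5]
```

Call:
{"fn": "play_rows", "kwargs": {"motion": [0,-0.001,0.02,0.003,0,0,0.025,0,0,0,0.025,0,0,0,0.015,0,0,0,0.01,0,0,0,0.003,0,0,0,0.001,0,0,0,0.001,0,0,0,0,0]}}

```text
clock: 35.1
eef_pos: [0.5396, 0.1161, 0.0766]
orientation: [1.0, -0.011, 0.001, -0.0]
force: [-0.7, -0.1, -0.6]
gripper_width: 0.0556
```

```bash
python3 go.py .5396 .1153 .0745 -.0214
```

```text
t 35.1 pos [0.5396 0.1161 0.0766] th -0.021 q6 0.21 w 0.0556 F [-0.7 -0.1 -0.6]
turn_tool 0.0 then shift x,y,z mm [0.  0.8 2.1]
```

Call:
{"fn": "play_rows", "kwargs": {"motion": [0,0,0.002,0,0,0,0,0]}}

```text
clock: 35.3
eef_pos: [0.5395, 0.1162, 0.0744]
orientation: [1.0, -0.01, 0.001, -0.0]
force: [1.2, -0.2, 1.3]
gripper_width: 0.0562
```

Call:
{"fn": "play_rows", "kwargs": {"motion": [0,0,0,0,0,0,0,0,0,0,0,0,0,0,0,0,0,0,0,0], "gripper": 0.08}}

```text
clock: 35.8
eef_pos: [0.539, 0.1161, 0.0739]
orientation: [1.0, -0.01, -0.0, 0.0]
force: [-0.6, -0.3, 0.4]
gripper_width: 0.0801
```

Call:
{"fn": "play_rows", "kwargs": {"motion": [0,0,-0.02,0,0,0,-0.04,0,0,0,-0.038,0,0,0,0,0,0,0,0,0]}}

```text
clock: 36.3
eef_pos: [0.5393, 0.1161, 0.1727]
orientation: [1.0, -0.01, 0.001, -0.0]
force: [-0.8, 0.3, -0.5]
gripper_width: 0.0802
```

```bash
python3 look.py 5; python3 go.py .5396 .1153 .0585 -.0214
```

```text
[ 291.553 -445.326    1.435  111.973   57.746] (476, 323) [131 188 157]
[ 5.07430e+02 -5.49631e+02 -2.46000e-01  1.13215e+02  5.89770e+01] (508, 253) [196 191 147]
[ 601.643 -273.459    1.501  113.451   59.396] (419, 221) [252 251 248]
t 36.4 pos [0.5381 0.1159 0.1707] th -0.021 q6 0.21 w 0.0801 F [-0.1 -0.4 -0.3]
turn_tool 0.0 then shift x,y,z mm [  1.5   0.6 112.2]
```

View pics/s5c.png

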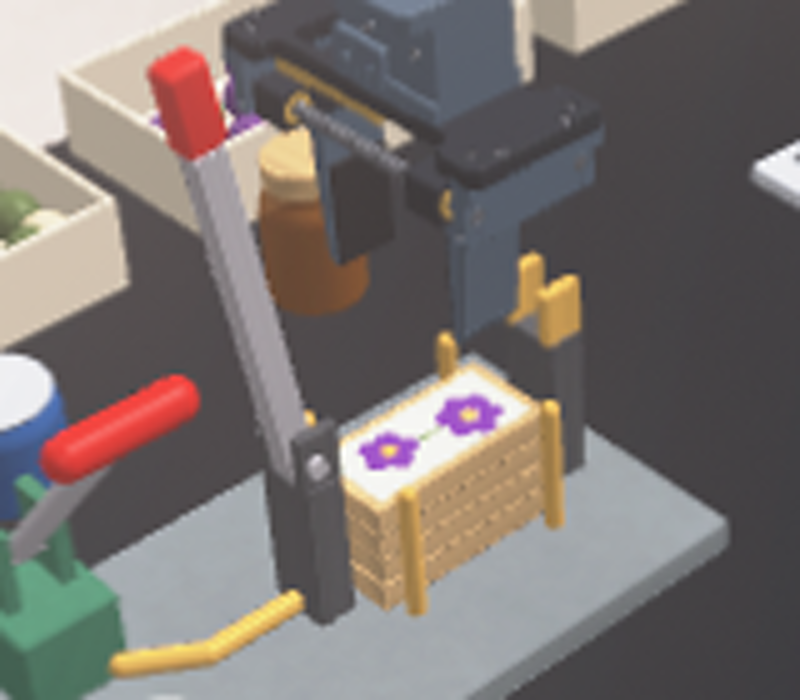

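All four boards are stacked, with purple on top at about (440,430) in the crop. The plate is next.

Call:
{"fn": "play_rows", "kwargs": {"motion": [0.005,0.02,0,0,0.005,0.03,0,0,0.005,0.03,0,0,0.005,0.03,0,0,0.005,0.03,0,0,0.005,0.03,0,0,0.005,0.03,0,0,0.005,0.03,0,0,0.005,0.03,0,0,0.005,0.03,0,0,0.005,0.03,0,0,0.005,0.03,0,0,0.005,0.03,0,0,0.005,0.009,0,0,0,0,0,0], "gripper": 0.09}}

```text
clock: 37.9
eef_pos: [0.6006, -0.2749, 0.17]
orientation: [1.0, -0.011, -0.001, -0.001]
force: [-0.3, 0.8, 0.6]
gripper_width: 0.0901
```

Call:
{"fn": "play_rows", "kwargs": {"motion": [0,0,0.01,0.147,0,0,0.01,0.147,0,0,0.01,0.147,0,0,0.01,0.147,0,0,0.01,0.147,0,0,0.01,0.147,0,0,0.01,0.147,0,0,0.01,0.147,0,0,0.01,0.147,0,0,0.01,0.147,0,0,0,0.147,0,0,0,0,0,0,0,0]}}

```text
clock: 39.2
eef_pos: [0.6008, -0.273, 0.0718]
orientation: [-0.684, 0.729, 0.0, -0.0]
force: [-0.1, 0.4, 0.1]
gripper_width: 0.0903
```

```bash
python3 go.py .6015 -.2740 .004 -1.641
```

```text
t 39.2 pos [ 0.6008 -0.273   0.0718] th -1.634 q6 1.19 w 0.0903 F [-0.1  0.4  0.1]
turn_tool 0.007 then shift x,y,z mm [ 1.  -0.8 67.8]
```

Call:
{"fn": "play_rows", "kwargs": {"motion": [0.001,-0.001,0.025,0.007,0,0,0.025,0,0,0,0.013,0,0,0,0.004,0,0,0,0,0]}}

```text
clock: 39.7
eef_pos: [0.6019, -0.2752, 0.0049]
orientation: [-0.681, 0.733, 0.0, -0.0]
force: [0.7, -0.6, -0.4]
gripper_width: 0.0899
```

Call:
{"fn": "play_rows", "kwargs": {"motion": [0,0,0,0,0,0,0,0,0,0,0,0,0,0,0,0,0,0,0,0,0,0,0,0,0,0,0,0,0,0,0,0], "gripper": 0.04, "squeeze": 25}}

```text
clock: 40.5
eef_pos: [0.602, -0.2753, 0.0054]
orientation: [-0.68, 0.733, -0.0, 0.0]
force: [-0.5, 1.7, 5.0]
gripper_width: 0.0554
```

Call:
{"fn": "play_rows", "kwargs": {"motion": [0,0,-0.02,0,0,0,-0.04,0,0,0,-0.04,0,0,0,-0.04,0,0,0,-0.03,0,0,0,0,-0.147,0,0,0,-0.147,0,0,0,-0.147,0,0,0,-0.147,0,0,0,-0.147,0,0,0,-0.147,0,0,0,-0.147,0,0,0,-0.147,0,0,0,-0.147,0,0,0,-0.147,0,0,0,-0.147,0,0,0,0,0,0,0,0]}}

```text
clock: 42.3
eef_pos: [0.6015, -0.2754, 0.1742]
orientation: [1.0, -0.016, -0.001, -0.0]
force: [0.1, 0.5, -1.6]
gripper_width: 0.0555
```

```bash
python3 go.py .5396 .1153 .175 -.0214
```

```text
t 42.3 pos [ 0.6015 -0.2754  0.1742] th -0.031 q6 -0.42 w 0.0555 F [ 0.1  0.5 -1.6]
turn_tool -0.01 then shift x,y,z mm [ -70.2 -389.3   -0.8]
```

Call:
{"fn": "play_rows", "kwargs": {"motion": [-0.005,-0.02,0,-0.01,-0.005,-0.03,0,0,-0.005,-0.03,0,0,-0.005,-0.03,0,0,-0.005,-0.03,0,0,-0.005,-0.03,0,0,-0.005,-0.03,0,0,-0.005,-0.03,0,0,-0.005,-0.03,0,0,-0.005,-0.03,0,0,-0.005,-0.03,0,0,-0.005,-0.03,0,0,-0.005,-0.03,0,0,-0.005,-0.01,0,0,0,0,0,0,0,0,0,0]}}

```text
clock: 43.9
eef_pos: [0.5391, 0.1151, 0.1749]
orientation: [1.0, -0.009, 0.0, 0.001]
force: [0.1, 1.0, -1.6]
gripper_width: 0.0556
```

```bash
python3 - <<'E'
from go import *
need(.5396,.1153,.0895,-.0214)
im=grab_frame('side');crop(im,200,160,360,300,5,'s6c.png')
E
```

```text
t 43.9 pos [0.5391 0.1151 0.1749] th -0.019 q6 0.21 w 0.0556 F [ 0.1  1.  -1.6]
turn_tool 0.003 then shift x,y,z mm [ 0.5 -0.2 85.4]
```

View pics/s6c.png

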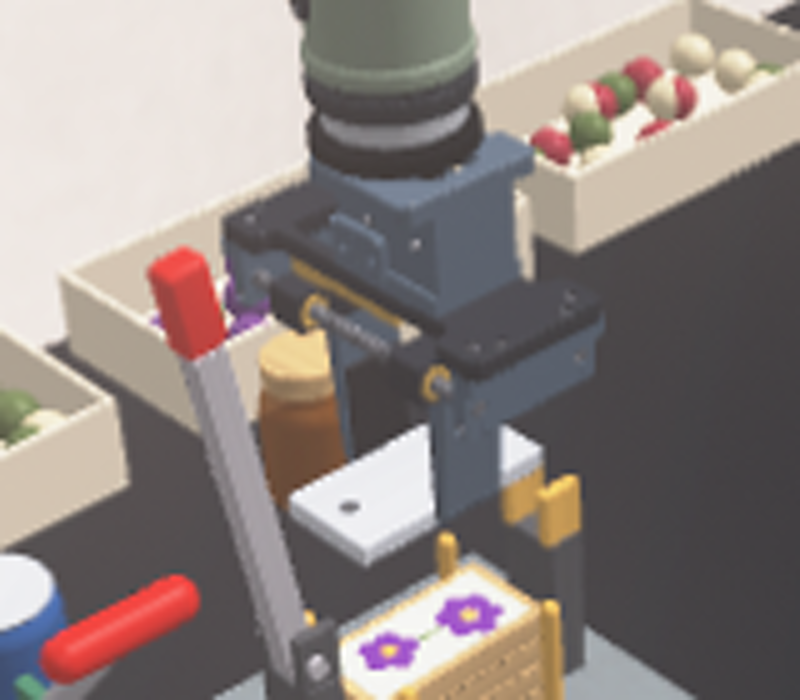

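The plate is level and centred over the stack, its hole at (348,507). Lowering it now.

Call:
{"fn": "play_rows", "kwargs": {"motion": [0,0,0.02,0.002,0,0,0.025,0,0,0,0.02,0,0,0,0.01,0,0,0,0.005,0,0,0,0.003,0,0,0,0.001,0,0,0,0,0]}}

```text
clock: 44.75
eef_pos: [0.5396, 0.1159, 0.0916]
orientation: [1.0, -0.01, 0.001, -0.0]
force: [1.0, -1.0, -1.9]
gripper_width: 0.0557
```

```bash
python3 go.py .5396 .1153 .0895 -.0214
```

```text
t 44.8 pos [0.5396 0.1159 0.0916] th -0.02 q6 0.21 w 0.0557 F [ 1.  -1.  -1.9]
turn_tool 0.001 then shift x,y,z mm [0.1 0.6 2.1]
```

Call:
{"fn": "play_rows", "kwargs": {"motion": [0,0,0.0025,0,0,0,0,0]}}

```text
clock: 44.95
eef_pos: [0.5398, 0.116, 0.0894]
orientation: [1.0, -0.01, 0.001, -0.0]
force: [0.8, -0.6, 1.6]
gripper_width: 0.0557
```

Call:
{"fn": "play_rows", "kwargs": {"motion": [0,0,0,0,0,0,0,0,0,0,0,0,0,0,0,0,0,0,0,0], "gripper": 0.08}}

```text
clock: 45.45
eef_pos: [0.539, 0.1159, 0.0884]
orientation: [1.0, -0.01, -0.0, 0.0]
force: [-0.2, -0.9, 0.5]
gripper_width: 0.0802
```

Call:
{"fn": "play_rows", "kwargs": {"motion": [0,0,-0.02,0,0,0,-0.04,0,0,0,-0.04,0,0,0,-0.04,0,0,0,-0.04,0,0,0,0,0,0,0,0,0]}}

```text
clock: 46.15
eef_pos: [0.5392, 0.1159, 0.2691]
orientation: [1.0, -0.01, 0.001, -0.0]
force: [-0.5, 0.4, -0.9]
gripper_width: 0.0796
```

```bash
python3 look.py 7; python3 - <<'E'
from h import *
im=cv2.imread('pics/t7.png');crop(im,200,150,345,280,5,'t7c.png')
E
```

```text
[ 291.539 -445.438    1.433  112.005   57.501] (476, 323) [131 188 157]
[ 5.07514e+02 -5.49544e+02 -2.48000e-01  1.13352e+02  5.87360e+01] (508, 253) [196 191 147]
```

View pics/s7c.png

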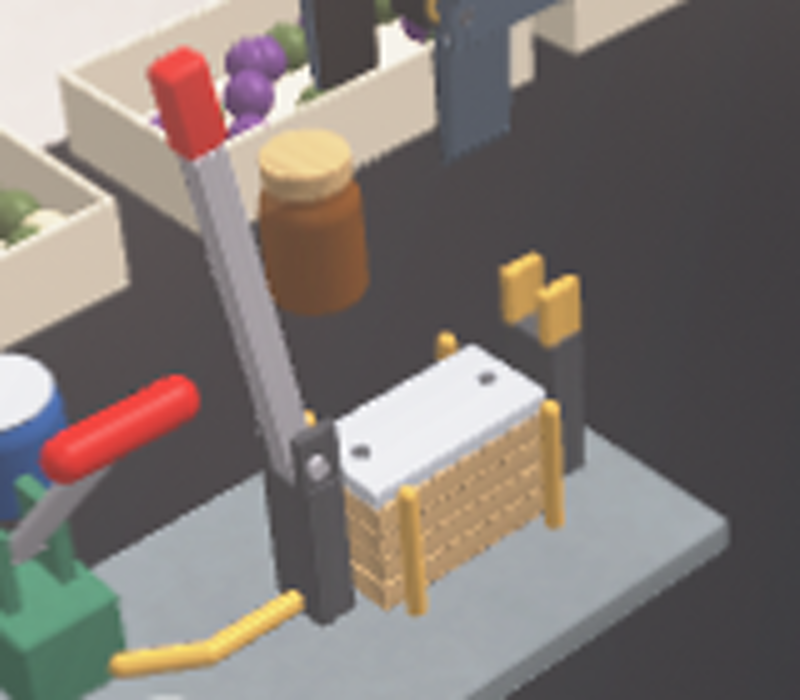

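The plate is flat on the stack. It lies between the pins and its holes are at (360,452) and (487,378). Next I measure the bar angle from its red grip.

```bash
cat > press.py <<'E'
from h import *
PX,PY,A=.53963,.11532,-.0214
def p2w(v):
    v=np.array(v,float)
    return np.r_[np.array([[np.cos(A),-np.sin(A)],[np.sin(A),np.cos(A)]])@v[:2]/1000+[PX,PY],v[2]/1000]
def grip(phi,r=205): return p2w([0,80-r*np.cos(phi),118+r*np.sin(phi)])
def tip(q,r=180):
    a=.87-q
    return p2w([60-r*np.cos(a),195,90+r*np.sin(a)])
def redblobs(im):
    h=cv2.cvtColor(im,cv2.COLOR_BGR2HSV)
    m=((h[...,0]<6)|(h[...,0]>174))&(h[...,1]>190)&(h[...,2]>110)
    n,l,st,ce=cv2.connectedComponentsWithStats(m.astype(np.uint8))
    return [(ce[i].round(1),st[i]) for i in range(1,n) if st[i][4]>40]
E
python3 - <<'E'
from press import *
for n in ['side','top']:
    im=cv2.imread(f'pics/{n}0.png');c=cam(n)
    print(n)
    for b in redblobs(im): print(b)
    for ph in np.arange(1.5,1.91,.05): print(round(ph,2),proj(c,grip(ph)).round(1),proj(c,grip(ph,227.5)).round(1))
    print('lever',proj(c,tip(0)))
print(tip(0),tip(.75))
E
```

```text
side
1.5 [[255.9 210.3]] [[255.4 200.7]]
1.55 [[251.9 211.9]] [[251.  202.4]]
1.6 [[248.  213.7]] [[246.5 204.4]]
1.65 [[244.  215.8]] [[242.1 206.6]]
1.7 [[240. 218.]] [[237.6 209.1]]
1.75 [[236.  220.5]] [[233.1 211.9]]
1.8 [[232.1 223.3]] [[228.7 214.9]]
1.85 [[228.2 226.2]] [[224.3 218.2]]
1.9 [[224.4 229.3]] [[220.  221.7]]
lever [[225.60187425 285.1150071 ]]
top
(array([242.8, 222.4]), array([238, 219,  11,   7,  56], dtype=int32))
(array([212.2, 247.4]), array([204, 244,  22,   6,  66], dtype=int32))
1.5 [[260.3 223.1]] [[259.8 221.7]]
1.55 [[256.4 223. ]] [[255.3 221.5]]
1.6 [[252.4 222.8]] [[250.9 221.4]]
1.65 [[248.5 222.7]] [[246.5 221.3]]
1.7 [[244.7 222.7]] [[242.1 221.2]]
1.75 [[240.9 222.6]] [[237.9 221.2]]
1.8 [[237.2 222.6]] [[233.7 221.2]]
1.85 [[233.6 222.7]] [[229.6 221.2]]
1.9 [[230.  222.7]] [[225.7 221.3]]
lever [[216.91193588 247.31799484]]
[0.48774674 0.31147513 0.22757921] [0.42512431 0.31281546 0.1115482 ]
```

```bash
python3 - <<'E'
from press import *
from go import need
g=grip(1.725);print(g)
need(g[0],g[1],.37,A);need(g[0],g[1],g[2]-.019,A)
E
```

```text
[0.54201563 0.22678109 0.3205675 ]
t 46.2 pos [0.5382 0.1157 0.2669] th -0.02 q6 0.21 w 0.08 F [ 0.1 -0.5 -0.2]
turn_tool 0.001 then shift x,y,z mm [   1.5 -111.1 -103.1]
t 46.2 pos [0.5382 0.1157 0.2669] th -0.02 q6 0.21 w 0.08 F [ 0.1 -0.5 -0.2]
turn_tool 0.001 then shift x,y,z mm [   1.5 -111.1  -34.7]
```

Call:
{"fn": "play_rows", "kwargs": {"motion": [0,0,-0.03,0,0,0,-0.03,0,0,0,-0.03,0,0,0,-0.013,0,0.001,-0.02,0,0,0,-0.03,0,0,0,-0.03,0,0,0,-0.02,0,0,0,-0.011,0,0,0,0,0,0,0,0,0,0], "gripper": 0.06, "squeeze": 12}}

```text
clock: 47.35
eef_pos: [0.5422, 0.2262, 0.3706]
orientation: [1.0, -0.01, -0.001, 0.001]
force: [-0.1, -0.4, -0.1]
gripper_width: 0.0597
```

```bash
python3 - <<'E'
from press import *
from go import need
g=grip(1.725);need(g[0],g[1],g[2]-.019,A)
im=grab_frame('side');crop(im,180,100,340,240,5,'s8c.png')
E
```

```text
t 47.4 pos [0.5422 0.2262 0.3706] th -0.02 q6 0.4 w 0.0597 F [-0.1 -0.4 -0.1]
turn_tool 0.001 then shift x,y,z mm [-0.2 -0.6 69. ]
```

View pics/s8c.png

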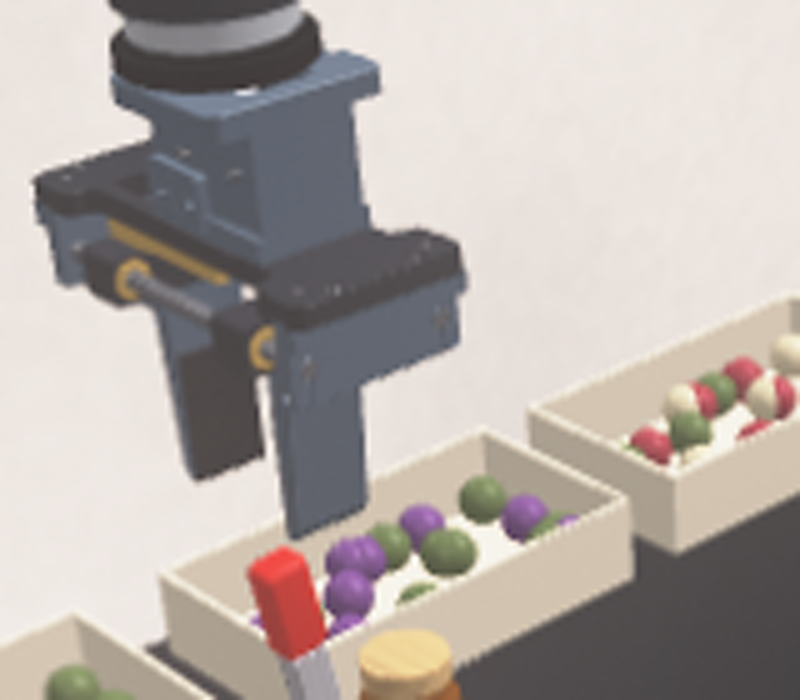

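The bar grip at (285,600) in the crop is just under the open fingers. Lowering and closing on it.

Call:
{"fn": "play_rows", "kwargs": {"motion": [0,0,0.02,0,0,0,0.02,0,0,0,0.02,0,0,0,0.008,0,0,0,0,0]}}

```text
clock: 47.9
eef_pos: [0.5419, 0.2258, 0.3026]
orientation: [1.0, -0.011, -0.001, 0.001]
force: [-0.2, -0.1, -0.0]
gripper_width: 0.06
```

```bash
python3 - <<'E'
from press import *
im=grab_frame('side');crop(im,180,130,340,270,5,'s9c.png')
E
```

```text
(no output)
```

View pics/s9c.png

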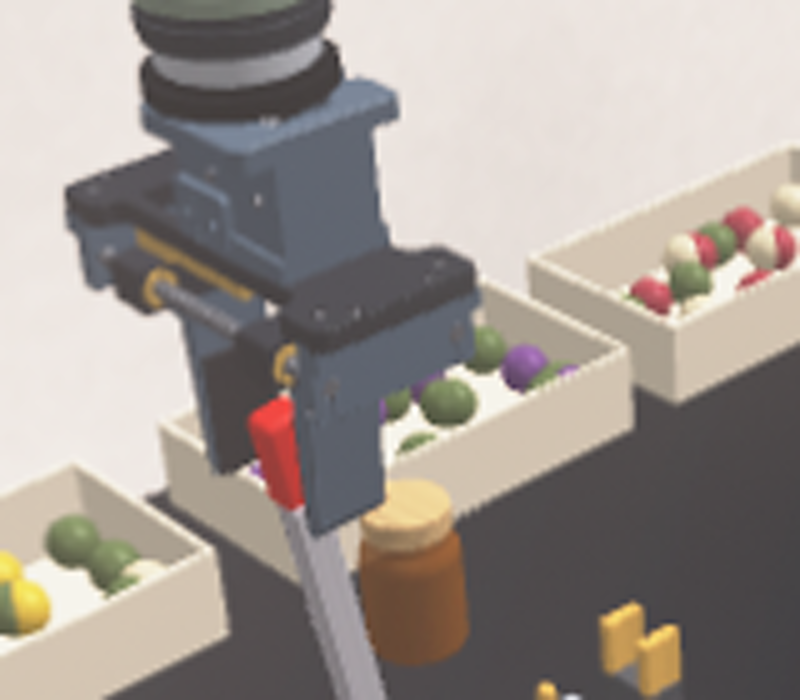

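Call:
{"fn": "play_rows", "kwargs": {"motion": [0,0,0,0,0,0,0,0,0,0,0,0,0,0,0,0,0,0,0,0,0,0,0,0,0,0,0,0,0,0,0,0,0,0,0,0,0,0,0,0], "gripper": 0.01}}

```text
clock: 48.95
eef_pos: [0.5446, 0.2269, 0.3036]
orientation: [1.0, -0.01, 0.003, -0.0]
force: [6.6, 0.5, -1.1]
gripper_width: 0.018
```

```bash
python3 go.py .542 .2268 .3016 -.0214; python3 - <<'E'
from press import *
# arc in tool rows: phi from 1.725 to 0
ph=np.linspace(1.725,0,24)
y=80-205*np.cos(ph);z=118+205*np.sin(ph)
# tool y = -press y, tool z=-z
for i in range(1,24): print(i,round(ph[i],3),'ty',round(-(y[i]-y[i-1]),1),'tz',round(-(z[i]-z[i-1]),1))
E
```

```text
t 49.0 pos [0.5446 0.2269 0.3036] th -0.021 q6 0.4 w 0.018 F [ 6.6  0.5 -1.1]
turn_tool 0.001 then shift x,y,z mm [-2.6  0.2  2. ]
1 1.65 ty 15.3 tz -1.8
2 1.575 ty 15.4 tz -0.6
3 1.5 ty 15.4 tz 0.5
4 1.425 ty 15.3 tz 1.7
5 1.35 ty 15.1 tz 2.8
6 1.275 ty 14.9 tz 3.9
7 1.2 ty 14.5 tz 5.0
8 1.125 ty 14.1 tz 6.1
9 1.05 ty 13.6 tz 7.1
10 0.975 ty 13.0 tz 8.1
11 0.9 ty 12.4 tz 9.1
12 0.825 ty 11.7 tz 10.0
13 0.75 ty 10.9 tz 10.8
14 0.675 ty 10.0 tz 11.6
15 0.6 ty 9.1 tz 12.4
16 0.525 ty 8.2 tz 13.0
17 0.45 ty 7.2 tz 13.6
18 0.375 ty 6.2 tz 14.1
19 0.3 ty 5.1 tz 14.5
20 0.225 ty 4.0 tz 14.8
21 0.15 ty 2.9 tz 15.1
22 0.075 ty 1.7 tz 15.3
23 0.0 ty 0.6 tz 15.4
```

Call:
{"fn": "play_rows", "kwargs": {"motion": [0.003,0,0,0,0,0.008,-0.001,0,0,0.0155,-0.001,0,0,0.0155,0,0,0,0.015,0.001,0,0,0.015,0.002,0,0,0,0,0]}}

```text
clock: 49.65
eef_pos: [0.543, 0.1546, 0.302]
orientation: [1.0, -0.011, -0.001, 0.002]
force: [-4.4, -1.3, 0.4]
gripper_width: 0.0178
```

```bash
cat > arc.py <<'E'
import sys
from press import *
from go import need
s=state();g=s['eef_pos']+R.from_quat(s['orientation']).apply([0,0,-.019])
d=g[:2]-[PX,PY];y=(-np.sin(A)*d[0]+np.cos(A)*d[1])*1000;x=(np.cos(A)*d[0]+np.sin(A)*d[1])*1000;z=g[2]*1000
print('press xyz of grasp',x.round(1),y.round(1),z.round(1),'phi',round(np.arctan2(z-118,80-y),3),'r',round(np.hypot(z-118,80-y),1),'F',s['force'].round(1),'T',s['wrist_torque'].round(2),'w',round(s['gripper_width'],4))
E
python3 arc.py
python3 - <<'E'
from press import *
im=grab_frame('side');crop(im,180,130,340,270,5,'s10c.png')
E
```

```text
press xyz of grasp 2.6 39.4 321.0 phi 1.373 r 207.0 F [-4.4 -1.3  0.4] T [-0.42  0.43 -0.12] w 0.0178
```

View pics/s10c.png

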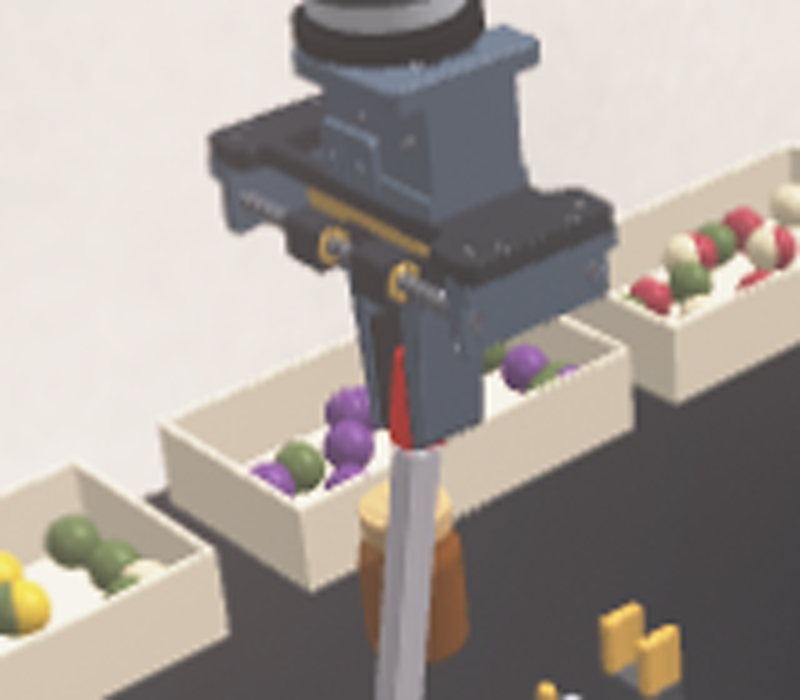

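The bar follows the gripper, and the grip is held between the pads at (400,400).

Call:
{"fn": "play_rows", "kwargs": {"motion": [-0.0015,0.015,0.003,0,0,0.015,0.004,0,0,0.0145,0.005,0,0,0.014,0.006,0,0,0.0135,0.007,0,0,0.013,0.008,0,0,0.0125,0.009,0,0,0.012,0.01,0,0,0,0,0]}}

```text
clock: 50.6
eef_pos: [0.5404, 0.0462, 0.2488]
orientation: [1.0, -0.011, -0.0, 0.001]
force: [4.3, 2.2, -6.6]
gripper_width: 0.0178
```

```bash
python3 arc.py
```

```text
press xyz of grasp 2.2 -69.0 267.8 phi 0.788 r 211.3 F [ 4.3  2.2 -6.6] T [ 0.11 -0.81 -0.18] w 0.0178
```

Call:
{"fn": "play_rows", "kwargs": {"motion": [0.0007,0.0097,0.012,0,0,0.0089,0.0128,0,0,0.008,0.0135,0,0,0.007,0.0138,0,0,0.0065,0.014,0,0,0.0055,0.0143,0,0,0,0,0]}}

```text
clock: 51.3
eef_pos: [0.5393, -0.0015, 0.169]
orientation: [1.0, -0.01, -0.001, 0.004]
force: [-0.4, -7.0, 0.7]
gripper_width: 0.0178
```

```bash
python3 arc.py
python3 - <<'E'
from press import *
im=grab_frame('side');crop(im,200,160,360,300,5,'s11c.png')
E
```

```text
press xyz of grasp 2.2 -116.6 188.0 phi 0.342 r 208.7 F [-0.4 -7.   0.7] T [-1.26 -0.24 -0.22] w 0.0178
```

View pics/s11c.png

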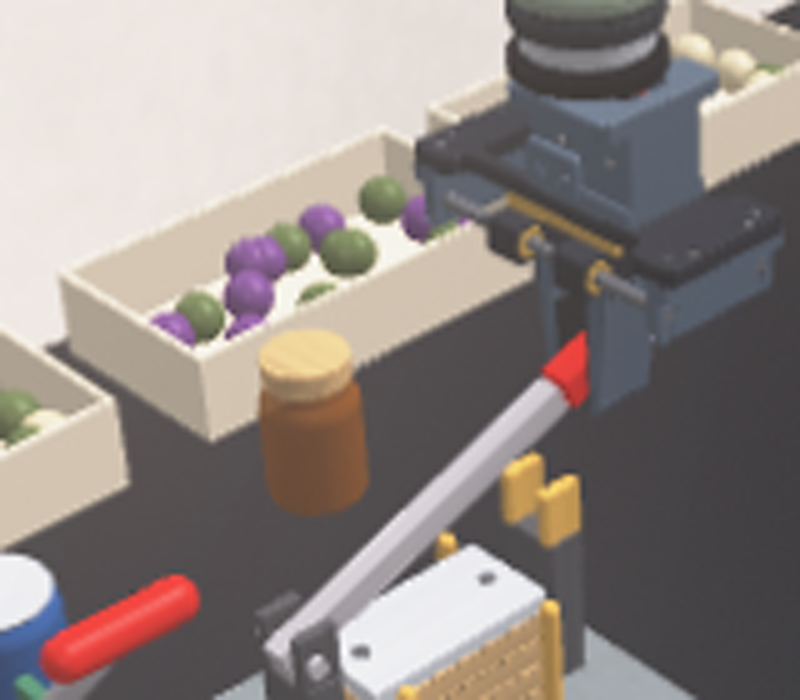

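Call:
{"fn": "play_rows", "kwargs": {"motion": [0,0.005,0.0145,0,0,0.004,0.015,0,0,0.0025,0.015,0,0,0.001,0.013,0,0,0.001,0.006,0,0,0,0.004,0,0,0,0,0]}}

```text
clock: 52.05
eef_pos: [0.539, -0.0131, 0.102]
orientation: [1.0, -0.009, -0.001, 0.002]
force: [0.2, -7.5, -1.1]
gripper_width: 0.0176
```

```bash
python3 arc.py
```

```text
press xyz of grasp 2.2 -128.3 121.0 phi 0.015 r 208.3 F [ 0.2 -7.5 -1.1] T [-1.03 -0.15 -0.25] w 0.0176
```

Call:
{"fn": "play_rows", "kwargs": {"motion": [0,0.001,0.002,0,0,0,0.002,0,0,0,0,0,0,0,0,0]}}

```text
clock: 52.45
eef_pos: [0.5391, -0.0131, 0.0983]
orientation: [1.0, -0.01, -0.001, 0.001]
force: [-1.2, -5.8, -0.9]
gripper_width: 0.0179
```

```bash
python3 arc.py
```

```text
press xyz of grasp 2.2 -128.3 117.3 phi -0.003 r 208.3 F [-1.2 -5.8 -0.9] T [-0.86 -0.06 -0.21] w 0.0179
```

Call:
{"fn": "play_rows", "kwargs": {"motion": [0,0,0.002,0,0,0,0.002,0,0,0,0,0,0,0,0,0]}}

```text
clock: 52.85
eef_pos: [0.5391, -0.013, 0.0943]
orientation: [1.0, -0.009, -0.001, 0.001]
force: [-1.1, -5.5, -0.6]
gripper_width: 0.0176
```

```bash
python3 arc.py
python3 - <<'E'
from press import *
im=grab_frame('side');crop(im,220,190,380,330,5,'s12c.png')
E
```

```text
press xyz of grasp 2.2 -128.3 113.3 phi -0.023 r 208.3 F [-1.1 -5.5 -0.6] T [-0.79 -0.   -0.22] w 0.0176
```

View pics/s12c.png

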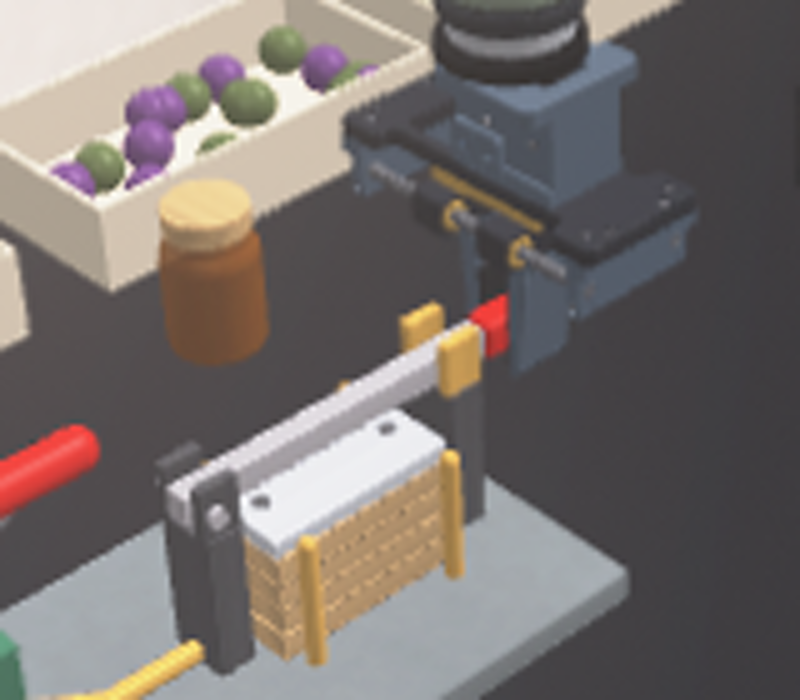

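Call:
{"fn": "play_rows", "kwargs": {"motion": [0,0,0.002,0,0,0,0.002,0,0,0,0,0,0,0,0,0]}}

```text
clock: 53.3
eef_pos: [0.5392, -0.0126, 0.0925]
orientation: [1.0, -0.01, -0.0, 0.001]
force: [-5.4, -4.0, 12.9]
gripper_width: 0.018
```

```bash
python3 arc.py
```

```text
press xyz of grasp 2.3 -127.9 111.5 phi -0.031 r 208.0 F [-5.4 -4.  12.9] T [-0.67  0.7  -0.29] w 0.018
```

The upward force of 13 N shows the bar has bottomed. Releasing and checking.

Call:
{"fn": "play_rows", "kwargs": {"motion": [0,0,0,0,0,0,0,0,0,0,0,0,0,0,0,0,0,0,0,0], "gripper": 0.06}}

```text
clock: 53.8
eef_pos: [0.5396, -0.0117, 0.0903]
orientation: [1.0, -0.01, -0.0, 0.0]
force: [0.1, -0.2, -0.1]
gripper_width: 0.055
```

Call:
{"fn": "play_rows", "kwargs": {"motion": [0,0,-0.02,0,0,0,-0.03,0,0,0,-0.03,0,0,0,-0.03,0,0,0,-0.03,0,0,0,0,0]}}

```text
clock: 54.4
eef_pos: [0.5421, -0.0118, 0.2348]
orientation: [1.0, -0.01, 0.005, 0.0]
force: [-0.3, 0.5, -0.5]
gripper_width: 0.0602
```

```bash
python3 - <<'E'
from press import *
im=grab_frame('side');crop(im,220,190,380,330,5,'s13c.png');c=cam('side')
# predicted bar outline at phi=0 : underside z=109, top 127?, x=+-?
for n,P in dict(gripc=[0,-125,118],gripend=[0,-147.5,118],catchbottom=[0,-76,109],hinge=[0,80,118]).items():
    print(n,((proj(c,p2w(P))-[220,190])*5).round(0))
for ph in (0,.03,.06,.1): print(ph,((proj(c,grip(ph,227.5))-[220,190])*5).round(0))
E
```

```text
gripc [[517. 313.]]
gripend [[548. 295.]]
catchbottom [[446. 367.]]
hinge [[197. 494.]]
0 [[548. 295.]]
0.03 [[548. 284.]]
0.06 [[547. 273.]]
0.1 [[546. 259.]]
```

View pics/s13c.png

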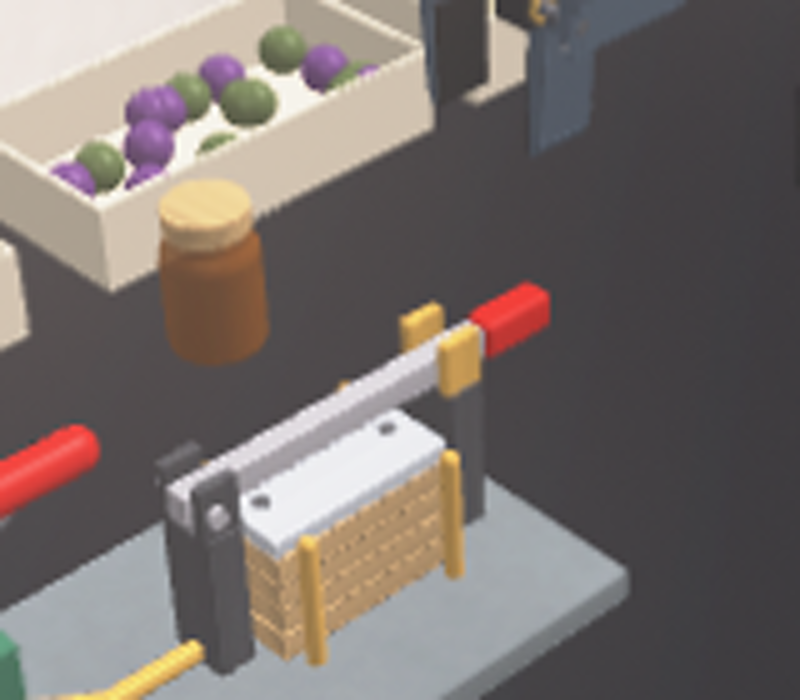

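The bar lies between the prongs. The grip centre is near (512,318), against a closed prediction of (517,313). I'll also press lightly from above with shut fingers to confirm.

Call:
{"fn": "play_rows", "kwargs": {"motion": [0,0,0.02,0,0,0,0.02,0,0,0,0.02,0,0,0,0.02,0,0,0,0.01,0,0,0,0.008,0,0,0,0,0,0,0,0,0], "gripper": 0.0}}

```text
clock: 55.25
eef_pos: [0.54, -0.0118, 0.1329]
orientation: [1.0, -0.01, 0.0, 0.0]
force: [0.1, 0.4, 0.4]
gripper_width: 0.0009
```

Call:
{"fn": "play_rows", "kwargs": {"motion": [0,0,0.003,0,0,0,0.003,0,0,0,0,0]}}

```text
clock: 55.55
eef_pos: [0.5405, -0.0118, 0.1291]
orientation: [1.0, -0.01, 0.002, 0.0]
force: [-2.9, 0.8, 11.7]
gripper_width: -0.0001
```

Contact comes at z = 0.1291 m. The closed bar's grip top is at 129 mm, so the bar is fully down. Now the lever.

Call:
{"fn": "play_rows", "kwargs": {"motion": [0,0,-0.03,0,0,0,-0.03,0,0,0,-0.03,0,0,0,-0.03,0,0,0,-0.03,0,0,0,0,0]}}

```text
clock: 56.15
eef_pos: [0.5419, -0.0118, 0.2814]
orientation: [1.0, -0.01, 0.005, 0.0]
force: [-0.5, -0.1, 0.4]
gripper_width: 0.0006
```

```bash
python3 - <<'E'
from press import *
from go import need
t=tip(0);need(t[0],t[1],.27,A)
q=np.linspace(0,.75,9);P=[]
y=60-180*np.cos(.87-q);z=90+180*np.sin(.87-q)
print('dx',np.diff(y).round(1),'tz',-np.diff(z).round(1))
E
```

```text
t 56.1 pos [ 0.5419 -0.0118  0.2814] th -0.02 q6 -0.02 w 0.0006 F [-0.5 -0.1  0.4]
turn_tool 0.001 then shift x,y,z mm [ -61.1 -322.1   11.4]
dx [-12.4 -11.2 -10.   -8.7  -7.3  -5.9  -4.3  -2.8] tz [11.5 12.6 13.6 14.5 15.2 15.8 16.3 16.6]
```

Call:
{"fn": "play_rows", "kwargs": {"motion": [-0.005,-0.02,0,0,-0.005,-0.03,0,0,-0.005,-0.03,0,0,-0.005,-0.03,0,0,-0.005,-0.03,0,0,-0.005,-0.03,0,0,-0.005,-0.03,0,0,-0.005,-0.03,0,0,-0.005,-0.03,0,0,-0.005,-0.03,0,0,-0.005,-0.02,0,0,-0.005,-0.012,0.01,0,0,0,0,0,0,0,0,0]}}

```text
clock: 57.55
eef_pos: [0.4858, 0.3105, 0.2656]
orientation: [1.0, -0.01, -0.001, 0.001]
force: [-0.2, 0.7, 0.2]
gripper_width: 0.0003
```

```bash
python3 - <<'E'
from press import *
from go import need
t=tip(0);need(t[0],t[1],t[2]+.01,A)
im=grab_frame('side');crop(im,140,170,300,310,5,'s14c.png');print(((proj(cam('side'),t)-[140,170])*5).round())
E
```

```text
t 57.5 pos [0.4858 0.3105 0.2656] th -0.02 q6 0.57 w 0.0003 F [-0.2  0.7  0.2]
turn_tool 0.001 then shift x,y,z mm [ 1.9 -1.  28. ]
[[428. 576.]]
```

View pics/s14c.png

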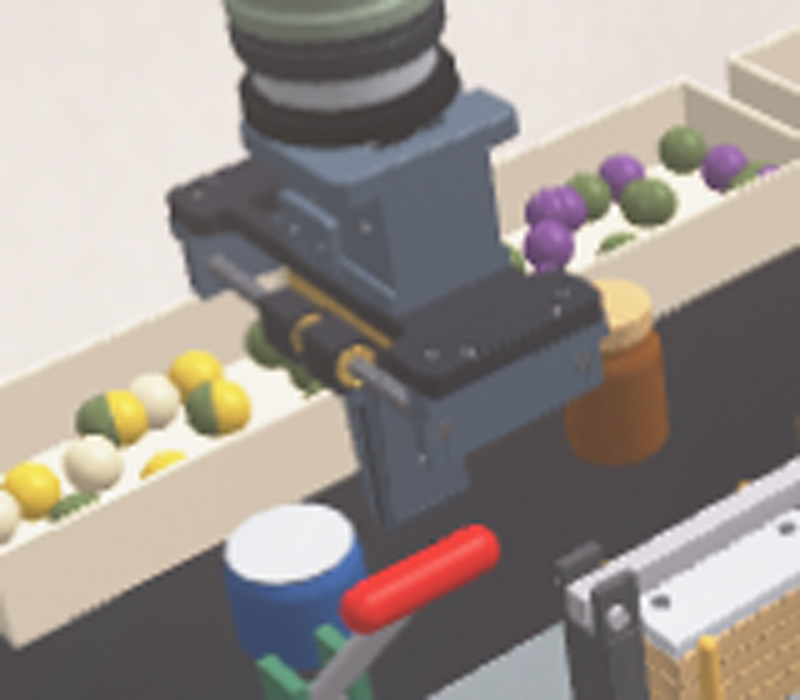

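The shut fingers are directly above the red handle at (421,578). First stroke, down:

Call:
{"fn": "play_rows", "kwargs": {"motion": [0.002,0,0.015,0,0,0,0.012,0,-0.0125,0,0.0115,0,-0.011,0,0.0125,0,-0.01,0,0.0135,0,-0.0085,0,0.0145,0,-0.0075,0,0.015,0,-0.006,0,0.016,0,-0.0045,0,0.016,0,-0.0025,0,0.0165,0,0,0,0.002,0,0,0,0,0,0,0,0,0]}}

```text
clock: 58.9
eef_pos: [0.4237, 0.3117, 0.1224]
orientation: [1.0, -0.011, -0.002, 0.0]
force: [-5.9, -0.6, 7.1]
gripper_width: 0.0003
```

```bash
python3 - <<'E'
from press import *
from go import need
t=tip(.75);need(t[0],t[1],t[2]+.01,A)
im=grab_frame('side');crop(im,140,200,300,340,5,'s15c.png');print(((proj(cam('side'),t)-[140,200])*5).round())
E
```

```text
t 58.9 pos [0.4237 0.3117 0.1224] th -0.022 q6 0.63 w 0.0003 F [-5.9 -0.6  7.1]
turn_tool -0.0 then shift x,y,z mm [ 1.4 -1.1  0.8]
[[553. 715.]]
```

View pics/s15c.png

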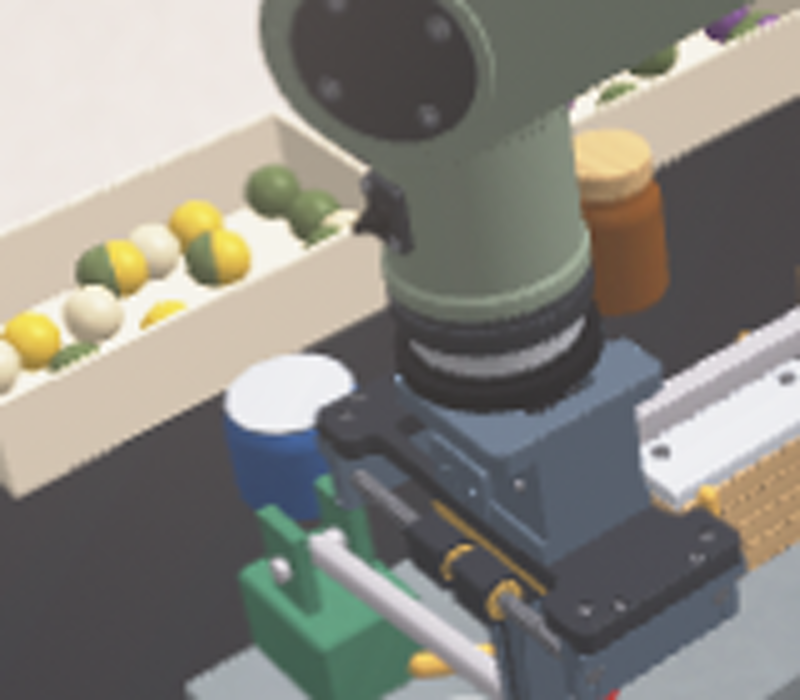

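Call:
{"fn": "play_rows", "kwargs": {"motion": [0,0,0.002,0,0,0,0.002,0,0,0,0,0,0,0,0,0]}}

```text
clock: 59.35
eef_pos: [0.4238, 0.3118, 0.1208]
orientation: [1.0, -0.011, -0.001, -0.0]
force: [-9.3, -2.8, 21.6]
gripper_width: 0.0008
```

The force jump to 21.6 N marks the stop. Now back up, clear of the handle.

Call:
{"fn": "play_rows", "kwargs": {"motion": [0,0,-0.006,0,0.0025,0,-0.0165,0,0.0045,0,-0.016,0,0.006,0,-0.016,0,0.0075,0,-0.015,0,0.0085,0,-0.0145,0,0.01,0,-0.0135,0,0.011,0,-0.0125,0,0.0125,0,-0.0115,0,0,0,-0.012,0,0,0,0,0,0,0,0,0]}}

```text
clock: 60.55
eef_pos: [0.4874, 0.3109, 0.2512]
orientation: [1.0, -0.01, -0.0, 0.0]
force: [0.3, -1.6, -0.2]
gripper_width: 0.0004
```

```bash
python3 - <<'E'
from press import *
from go import need
t=tip(0);need(t[0],t[1],t[2]+.01,A)
im=grab_frame('side');crop(im,140,170,300,310,5,'s16c.png')
E
```

```text
t 60.5 pos [0.4874 0.3109 0.2512] th -0.02 q6 0.57 w 0.0004 F [ 0.3 -1.6 -0.2]
turn_tool 0.001 then shift x,y,z mm [ 0.3 -0.5 13.6]
```

View pics/s16c.png

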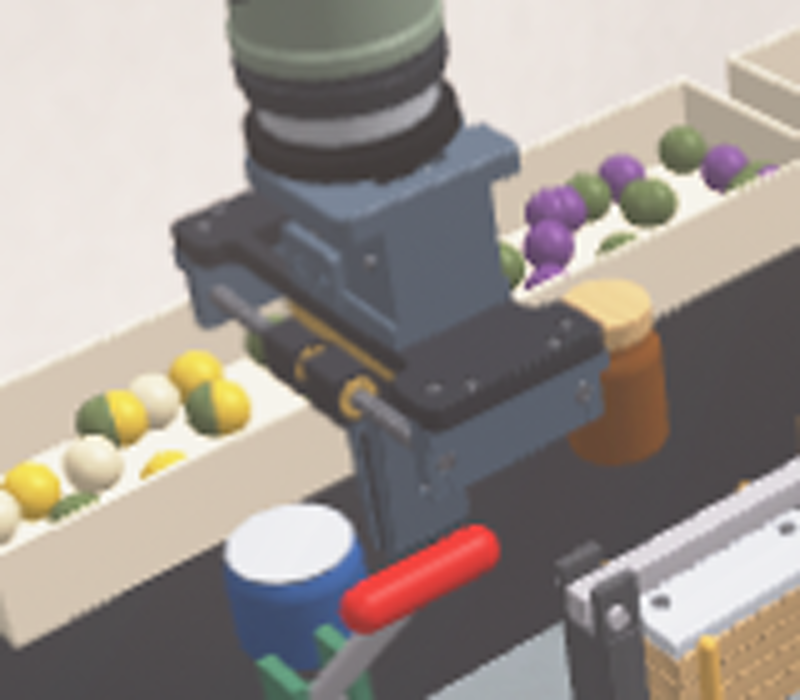

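The handle is back at rest, at the same pixel as before. Strokes two to five:

Call:
{"fn": "play_rows", "kwargs": {"motion": [0,0,0.012,0,-0.0125,0,0.0115,0,-0.011,0,0.0125,0,-0.01,0,0.0135,0,-0.0085,0,0.0145,0,-0.0075,0,0.015,0,-0.006,0,0.016,0,-0.0045,0,0.016,0,-0.0025,0,0.0165,0,0,0,0.003,0,0,0,0.003,0,0,0,0,0,0,0,0,0]}}

```text
clock: 61.9
eef_pos: [0.4186, 0.3129, 0.1195]
orientation: [1.0, -0.011, -0.006, -0.0]
force: [-19.0, 2.1, 24.9]
gripper_width: 0.0004
```

Call:
{"fn": "play_rows", "kwargs": {"motion": [0,0,-0.006,0,0.0025,0,-0.0165,0,0.0045,0,-0.016,0,0.006,0,-0.016,0,0.0075,0,-0.015,0,0.0085,0,-0.0145,0,0.01,0,-0.0135,0,0.011,0,-0.0125,0,0.0125,0,-0.0115,0,0,0,-0.012,0,0,0,0,0,0,0,0,0]}}

```text
clock: 63.1
eef_pos: [0.4871, 0.3112, 0.2507]
orientation: [1.0, -0.01, -0.001, 0.0]
force: [0.5, 0.6, -0.6]
gripper_width: 0.0007
```

Call:
{"fn": "play_rows", "kwargs": {"motion": [0,0,0.012,0,-0.0125,0,0.0115,0,-0.011,0,0.0125,0,-0.01,0,0.0135,0,-0.0085,0,0.0145,0,-0.0075,0,0.015,0,-0.006,0,0.016,0,-0.0045,0,0.016,0,-0.0025,0,0.0165,0,0,0,0.003,0,0,0,0.003,0,0,0,0,0,0,0,0,0]}}

```text
clock: 64.4
eef_pos: [0.4185, 0.3129, 0.1194]
orientation: [1.0, -0.011, -0.006, -0.0]
force: [-19.0, 1.4, 26.1]
gripper_width: 0.0004
```

Call:
{"fn": "play_rows", "kwargs": {"motion": [0,0,-0.006,0,0.0025,0,-0.0165,0,0.0045,0,-0.016,0,0.006,0,-0.016,0,0.0075,0,-0.015,0,0.0085,0,-0.0145,0,0.01,0,-0.0135,0,0.011,0,-0.0125,0,0.0125,0,-0.0115,0,0,0,-0.012,0,0,0,0,0,0,0,0,0]}}

```text
clock: 65.6
eef_pos: [0.487, 0.3112, 0.2506]
orientation: [1.0, -0.01, -0.001, 0.0]
force: [-0.6, 0.0, 0.2]
gripper_width: 0.0006
```

Call:
{"fn": "play_rows", "kwargs": {"motion": [0,0,0.012,0,-0.0125,0,0.0115,0,-0.011,0,0.0125,0,-0.01,0,0.0135,0,-0.0085,0,0.0145,0,-0.0075,0,0.015,0,-0.006,0,0.016,0,-0.0045,0,0.016,0,-0.0025,0,0.0165,0,0,0,0.003,0,0,0,0.003,0,0,0,0,0,0,0,0,0]}}

```text
clock: 66.9
eef_pos: [0.4184, 0.3129, 0.1193]
orientation: [1.0, -0.011, -0.007, -0.0]
force: [-19.3, 2.9, 25.8]
gripper_width: 0.0005
```

Call:
{"fn": "play_rows", "kwargs": {"motion": [0,0,-0.006,0,0.0025,0,-0.0165,0,0.0045,0,-0.016,0,0.006,0,-0.016,0,0.0075,0,-0.015,0,0.0085,0,-0.0145,0,0.01,0,-0.0135,0,0.011,0,-0.0125,0,0.0125,0,-0.0115,0,0,0,-0.012,0,0,0,0,0,0,0,0,0]}}

```text
clock: 68.1
eef_pos: [0.487, 0.3112, 0.2507]
orientation: [1.0, -0.01, -0.001, 0.0]
force: [-0.4, 0.2, 0.2]
gripper_width: 0.0005
```

Call:
{"fn": "play_rows", "kwargs": {"motion": [0,0,0.012,0,-0.0125,0,0.0115,0,-0.011,0,0.0125,0,-0.01,0,0.0135,0,-0.0085,0,0.0145,0,-0.0075,0,0.015,0,-0.006,0,0.016,0,-0.0045,0,0.016,0,-0.0025,0,0.0165,0,0,0,0.003,0,0,0,0.003,0,0,0,0,0,0,0,0,0]}}

```text
clock: 69.4
eef_pos: [0.4184, 0.3129, 0.1193]
orientation: [1.0, -0.011, -0.007, -0.0]
force: [-18.7, 2.4, 25.1]
gripper_width: 0.0005
```

Call:
{"fn": "play_rows", "kwargs": {"motion": [0,0,-0.006,0,0.0025,0,-0.0165,0,0.0045,0,-0.016,0,0.006,0,-0.016,0,0.0075,0,-0.015,0,0.0085,0,-0.0145,0,0.01,0,-0.0135,0,0.011,0,-0.0125,0,0.0125,0,-0.0115,0,0,0,-0.012,0,0,0,0,0,0,0,0,0]}}

```text
clock: 70.6
eef_pos: [0.487, 0.3112, 0.2506]
orientation: [1.0, -0.01, -0.001, 0.0]
force: [-0.3, 0.7, -0.8]
gripper_width: 0.0005
```

Every stroke ended on a hard stop (25 N) and came back up. Retreating for the final check.

Call:
{"fn": "play_rows", "kwargs": {"motion": [0,0,-0.03,0,0,0,-0.03,0,0,0,-0.03,0,0,0,-0.03,0,-0.02,0.02,0,0,-0.02,0.03,0,0,-0.02,0.03,0,0,-0.02,0.03,0,0,-0.01,0.03,0,0,0,0.03,0,0,0,0.03,0,0,0,0.03,0,0,0,0.03,0,0,0,0.03,0,0,0,0.03,0,0,0,0.03,0,0,0,0.03,0,0,0,0.03,0,0,0,0.03,0,0,0,0,0,0]}}

```text
clock: 72.6
eef_pos: [0.3885, -0.1288, 0.3702]
orientation: [1.0, -0.012, -0.001, 0.0]
force: [-0.4, 0.5, -0.5]
gripper_width: 0.0005
```

```bash
python3 - <<'E'
from press import *
im=grab_frame('side');crop(im,160,190,360,340,4,'f1.png')
im=grab_frame('top');cv2.imwrite('pics/f2.png',im)
print(state()['clock'],state()['eef_pos'])
E
```

```text
72.7 [ 0.38866218 -0.12643867  0.37056547]
```

View pics/f1.png

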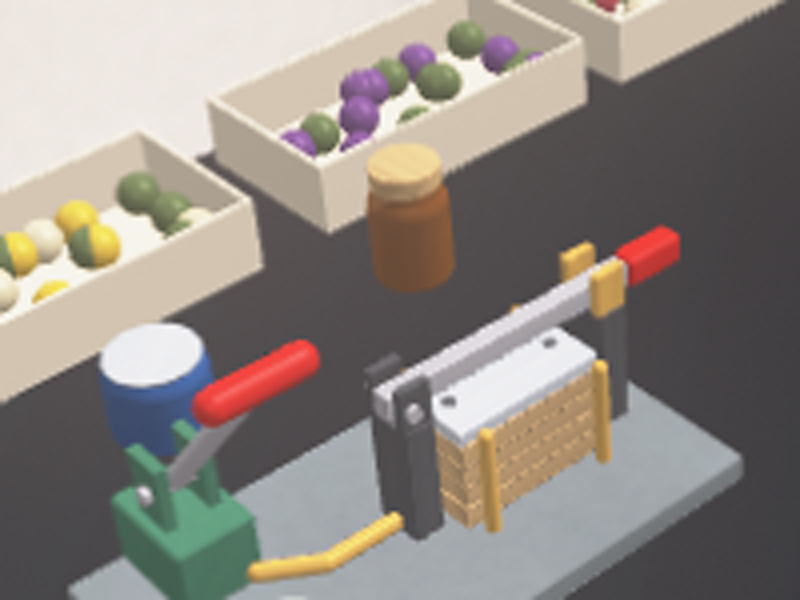

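View pics/f2.png

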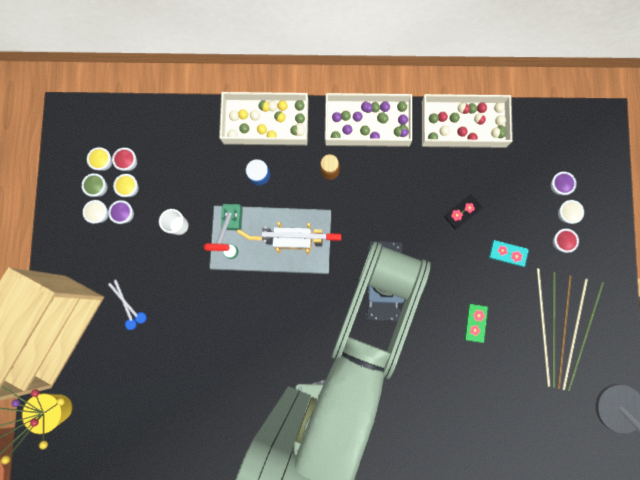

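The last pictures show the stack squarely between its pins with the plate on top, and the bar lying in the catch at (600,290) in the crop. The lever is raised. The jar (330,165), tin (257,172) and cup (173,222) are where they started, and the robot touches nothing.

```bash
python3 -c "
from workcell import *
print(finish_job())"
```

```text
the job is handed in; nothing more can be done
None
```

The job is handed in at about 73 s on the robot clock, with every step done. I stacked the pink, yellow, blue and purple boards flat between the pins and laid the aluminium plate on top. Then I swung the bar down into its catch and pumped the lever five full strokes.

**Bar:** it bottomed out at about 13 N. Pressed from above, the top of its grip was at 129 mm, which matches fully closed.

**Lever:** each stroke ended on a hard stop at 22–26 N, and the fingers then rose clear of the handle. I saw it fully back up after the first and last strokes. On strokes 2–5 the fingers sat about 6 mm off the handle's centre, with about 19 N of sideways force, but the contact point still matched the lever at its stop.

**Last pictures:** the stack is square, the bar is in the catch and the lever is raised. The jar, tin, cup and look-alike boards have not moved. I saw no sign of a piece being knocked aside. One thing disagreed: the bar sat about 2 mm to one side of where my press fit put it, and I corrected for that during the swing.

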